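# Nest angle cleats in the clamping fixture and clamp them with the square key

### The job

Nest all the angle cleats that lie about into one another against the fence of the blue fixture, standing as they do now: each flat leg on the one before, each upright leg tight against the one before, ends flush, centred on the fence and all fully home. Then fit the red tee key fully onto the square spindle, turn it clockwise to its stop so that the nest is clamped, take the key off again and stand it back on its green mat. Leave the other things on the bench where they are.

Things in the scene. Friction and masses are not known exactly. Their poses are not given: they have to be found in the camera images.
- cleat_a_leg (a point): bright grey angle cleat (None if absent): L section 60 x 60 mm, 8 mm thick, 80 mm long, 0.4 kg, one leg flat on the surface, one upright. The point is the centre of the upright leg: 30 mm above the underside, 30 mm below the top edge, mid-thickness. Axes: y along the length, z up, x square to the upright leg towards its back (outer) face; the flat leg reaches 56 mm from the point towards -x.
- cleat_b_leg (a point): dark steel angle cleat (None if absent): L section 60 x 60 mm, 8 mm thick, 80 mm long, 0.4 kg, one leg flat on the surface, one upright. The point is the centre of the upright leg: 30 mm above the underside, 30 mm below the top edge, mid-thickness. Axes: y along the length, z up, x square to the upright leg towards its back (outer) face; the flat leg reaches 56 mm from the point towards -x.
- cleat_c_leg (a point): red-primed angle cleat (None if absent): L section 60 x 60 mm, 8 mm thick, 80 mm long, 0.4 kg, one leg flat on the surface, one upright. The point is the centre of the upright leg: 30 mm above the underside, 30 mm below the top edge, mid-thickness. Axes: y along the length, z up, x square to the upright leg towards its back (outer) face; the flat leg reaches 56 mm from the point towards -x.
- cleat_d_leg (a point): aluminium-coloured angle cleat (None if absent): L section 60 x 60 mm, 8 mm thick, 80 mm long, 0.4 kg, one leg flat on the surface, one upright. The point is the centre of the upright leg: 30 mm above the underside, 30 mm below the top edge, mid-thickness. Axes: y along the length, z up, x square to the upright leg towards its back (outer) face; the flat leg reaches 56 mm from the point towards -x.
- fixture: blue clamping fixture, fixed to the table, placed and turned anew each time: base plate 240 x 110 mm, 10 mm thick; at its +x end an upright fence, a wall 12 mm thick, 100 mm wide, top 60 mm above the table, nothing behind it; at its -x end the spindle housing; between them the clamp jaw. Origin on the table under the plate; x points from the spindle square to the fence, y along the fence.
- seat (a point): where the first cleat's leg point comes when home: flat leg on the base plate, upright leg's back against the fence, centred. Axes as the fixture's. In this frame the fence's inner face is at x = +4 mm, its back at +16 mm, the plate's upper face at z = -30 mm. Each further cleat nests in the one before, 8 mm further to -x and 8 mm higher: flat leg on flat leg, upright against upright.
- pad (a point): middle of the face of the clamp jaw's sprung rubber pad, 29 mm above the table; pad 64 mm wide, its top 45 mm above the table. At the start it is 109 to 118 mm from the seat point towards -x, so a cleat can be set down up to 25 mm short of home and then pushed, or squeezed against the fence, until home.
- spindle_foot (a point): foot of the upright square spindle, on its axis, at the housing's top, 30 mm above the table, 171 mm from the seat point towards -x of the seat. Shaft 18 mm square, 24 mm high, its top 6 mm tapered to 11 mm. The frame turns with the spindle; its x and y are square to the shaft's flats.
- spindle (a joint): angle of the spindle in rad, growing clockwise seen from above: 0 open, 1.4 the stop (fully clamped), at the start 0 to 0.2. It drives the jaw towards the fence, 43 mm per rad; the sprung pad presses the nest lightly. It takes 0.2 to 0.35 N m and stays where it is left.
- key_grip (a point): tee key, 0.22 kg, standing socket down: steel foot 40 x 40 x 28 mm with a 20 mm square bore, 26 mm deep, open below; on it a red bar 90 mm long, 14 mm wide, 28 to 52 mm above the underside. The point: centre of the bar, 40 mm above the underside; x along the bar, z up. Fully on, it is 40 mm above the spindle foot. Fits four ways, a quarter turn apart (bore sides parallel to the bar), 0.1 rad of play.
- mat (a point): centre of the upper face of the key's round green rubber mat, 110 mm in diameter, 3 mm thick, fixed to the table
- nut: loose hexagon nut: bystander, not to be disturbed; origin at the centre of its underside
- bolt: loose hexagon bolt, 66 mm long: bystander, not to be disturbed; origin at the centre of its underside
- nozzle: loose copper-coloured gas nozzle, 66 mm long, lying: bystander, not to be disturbed; origin at the centre of its underside
- coupon: loose steel coupon 40 x 80 x 14 mm: bystander, not to be disturbed; origin at the centre of its underside
- tape: yellow tape measure, 66 x 91 x 33 mm: bystander, not to be disturbed; origin at the centre of its underside
- steel_block: grey V-block 45 x 60 x 42 mm: bystander, not to be disturbed; origin at the centre of its underside
Not all that is in view belongs to the job. Leave any turquoise or yellow look-alike of the part that bears cleat_b_leg alone.

How it is judged (in metres and radians):
On the way, in this order (a step that is already met when the one before it is completed fails the run):
1. all the cleats present are nested fully home against the fence, the clamp still open (y of cleat_a_leg in the frame of seat between -0.007 and 0.007 m and angle between the y axis of each of cleat_a_leg, cleat_b_leg, cleat_c_leg, cleat_d_leg and the y axis of seat, either way round below 0.07 rad and angle between each of cleat_a_leg, cleat_b_leg, cleat_c_leg, cleat_d_leg's own z axis and vertical below 0.07 rad and ((x of cleat_a_leg in the frame of seat between -0.0038 and 0.0038 m and z of cleat_a_leg in the frame of seat between -0.0032 and 0.0032 m) or (x of cleat_a_leg in the frame of seat between -0.0118 and -0.0042 m and z of cleat_a_leg in the frame of seat between 0.0048 and 0.0112 m) or (x of cleat_a_leg in the frame of seat between -0.0198 and -0.0122 m and z of cleat_a_leg in the frame of seat between 0.0128 and 0.0192 m) or (x of cleat_a_leg in the frame of seat between -0.0278 and -0.0202 m and z of cleat_a_leg in the frame of seat between 0.0208 and 0.0272 m)) and y of cleat_b_leg in the frame of seat between -0.007 and 0.007 m and ((x of cleat_b_leg in the frame of seat between -0.0038 and 0.0038 m and z of cleat_b_leg in the frame of seat between -0.0032 and 0.0032 m) or (x of cleat_b_leg in the frame of seat between -0.0118 and -0.0042 m and z of cleat_b_leg in the frame of seat between 0.0048 and 0.0112 m) or (x of cleat_b_leg in the frame of seat between -0.0198 and -0.0122 m and z of cleat_b_leg in the frame of seat between 0.0128 and 0.0192 m) or (x of cleat_b_leg in the frame of seat between -0.0278 and -0.0202 m and z of cleat_b_leg in the frame of seat between 0.0208 and 0.0272 m)) and y of cleat_c_leg in the frame of seat between -0.007 and 0.007 m and ((x of cleat_c_leg in the frame of seat between -0.0038 and 0.0038 m and z of cleat_c_leg in the frame of seat between -0.0032 and 0.0032 m) or (x of cleat_c_leg in the frame of seat between -0.0118 and -0.0042 m and z of cleat_c_leg in the frame of seat between 0.0048 and 0.0112 m) or (x of cleat_c_leg in the frame of seat between -0.0198 and -0.0122 m and z of cleat_c_leg in the frame of seat between 0.0128 and 0.0192 m) or (x of cleat_c_leg in the frame of seat between -0.0278 and -0.0202 m and z of cleat_c_leg in the frame of seat between 0.0208 and 0.0272 m)) and y of cleat_d_leg in the frame of seat between -0.007 and 0.007 m and ((x of cleat_d_leg in the frame of seat between -0.0038 and 0.0038 m and z of cleat_d_leg in the frame of seat between -0.0032 and 0.0032 m) or (x of cleat_d_leg in the frame of seat between -0.0118 and -0.0042 m and z of cleat_d_leg in the frame of seat between 0.0048 and 0.0112 m) or (x of cleat_d_leg in the frame of seat between -0.0198 and -0.0122 m and z of cleat_d_leg in the frame of seat between 0.0128 and 0.0192 m) or (x of cleat_d_leg in the frame of seat between -0.0278 and -0.0202 m and z of cleat_d_leg in the frame of seat between 0.0208 and 0.0272 m)) and value of joint spindle below 0.4 rad), for 0.3 s.
2. the key is fully on the square spindle, the clamp still open (horizontal distance between key_grip and spindle_foot below 0.005 m and z of key_grip in the frame of spindle_foot below 0.045 m and angle between key_grip's own z axis and vertical below 0.08 rad and value of joint spindle below 0.4 rad), for 0.2 s.
3. the spindle is turned clockwise to its stop with the key on it (horizontal distance between key_grip and spindle_foot below 0.005 m and z of key_grip in the frame of spindle_foot below 0.045 m and angle between key_grip's own z axis and vertical below 0.08 rad and value of joint spindle above 1.25 rad), for 0.2 s.
At the end, for the whole second after the job is handed in: every cleat present nested home (within 3 mm in height, 4 mm towards the fence, 7 mm along it, 0.07 rad), spindle past 1.2 rad, key upright on its mat within 35 mm of the mat's centre, all at rest (y of cleat_a_leg in the frame of seat between -0.007 and 0.007 m and angle between the y axis of each of cleat_a_leg, cleat_b_leg, cleat_c_leg, cleat_d_leg and the y axis of seat, either way round below 0.07 rad and angle between each of cleat_a_leg, cleat_b_leg, cleat_c_leg, cleat_d_leg's own z axis and vertical below 0.07 rad and ((x of cleat_a_leg in the frame of seat between -0.0038 and 0.0038 m and z of cleat_a_leg in the frame of seat between -0.0032 and 0.0032 m) or (x of cleat_a_leg in the frame of seat between -0.0118 and -0.0042 m and z of cleat_a_leg in the frame of seat between 0.0048 and 0.0112 m) or (x of cleat_a_leg in the frame of seat between -0.0198 and -0.0122 m and z of cleat_a_leg in the frame of seat between 0.0128 and 0.0192 m) or (x of cleat_a_leg in the frame of seat between -0.0278 and -0.0202 m and z of cleat_a_leg in the frame of seat between 0.0208 and 0.0272 m)) and y of cleat_b_leg in the frame of seat between -0.007 and 0.007 m and ((x of cleat_b_leg in the frame of seat between -0.0038 and 0.0038 m and z of cleat_b_leg in the frame of seat between -0.0032 and 0.0032 m) or (x of cleat_b_leg in the frame of seat between -0.0118 and -0.0042 m and z of cleat_b_leg in the frame of seat between 0.0048 and 0.0112 m) or (x of cleat_b_leg in the frame of seat between -0.0198 and -0.0122 m and z of cleat_b_leg in the frame of seat between 0.0128 and 0.0192 m) or (x of cleat_b_leg in the frame of seat between -0.0278 and -0.0202 m and z of cleat_b_leg in the frame of seat between 0.0208 and 0.0272 m)) and y of cleat_c_leg in the frame of seat between -0.007 and 0.007 m and ((x of cleat_c_leg in the frame of seat between -0.0038 and 0.0038 m and z of cleat_c_leg in the frame of seat between -0.0032 and 0.0032 m) or (x of cleat_c_leg in the frame of seat between -0.0118 and -0.0042 m and z of cleat_c_leg in the frame of seat between 0.0048 and 0.0112 m) or (x of cleat_c_leg in the frame of seat between -0.0198 and -0.0122 m and z of cleat_c_leg in the frame of seat between 0.0128 and 0.0192 m) or (x of cleat_c_leg in the frame of seat between -0.0278 and -0.0202 m and z of cleat_c_leg in the frame of seat between 0.0208 and 0.0272 m)) and y of cleat_d_leg in the frame of seat between -0.007 and 0.007 m and ((x of cleat_d_leg in the frame of seat between -0.0038 and 0.0038 m and z of cleat_d_leg in the frame of seat between -0.0032 and 0.0032 m) or (x of cleat_d_leg in the frame of seat between -0.0118 and -0.0042 m and z of cleat_d_leg in the frame of seat between 0.0048 and 0.0112 m) or (x of cleat_d_leg in the frame of seat between -0.0198 and -0.0122 m and z of cleat_d_leg in the frame of seat between 0.0128 and 0.0192 m) or (x of cleat_d_leg in the frame of seat between -0.0278 and -0.0202 m and z of cleat_d_leg in the frame of seat between 0.0208 and 0.0272 m)) and linear speed of each of cleat_a, cleat_b, cleat_c, cleat_d, key below 0.02 m/s and value of joint spindle above 1.2 rad and horizontal distance between key_grip and mat below 0.035 m and z of key_grip in the frame of mat below 0.046 m and angle between key_grip's own z axis and vertical below 0.1 rad); the robot touches nothing.
It fails at once if a bystander (nut, bolt, nozzle, coupon, tape measure or V-block) is moved by more than 30 mm (distance of any of nut, bolt, nozzle, coupon, tape, steel_block from where it was at the start of the episode above 0.03 m).
Of cleat_a, cleat_b, cleat_c, cleat_d only 2 to 4 are there at a start; the rules pass over those that are not, and their reading is None.
At some moment in a run one of key may be knocked a few centimetres aside while the robot is not near it.
It also fails if it takes over 210 s, if anything falls off the work surface, if the arm or the gripper's body presses on something with over 40 N, if the wrist force passes 120 N, or if a joint passes its speed limit or range.

### The arm

A 6-joint arm with a two-finger parallel gripper is mounted at the origin on a cart in front of the work surface, level with it; the furniture and walls round the work are solid. World frame = base frame: x ahead of the robot, y to its left, z up, the work surface at z = 0. Lengths are in m, angles in degrees, forces in N, time in s.
With the tool pointing down it reaches from about 0.4 to 0.825 m from the base axis. Payload 7 kg.
Tool frame: the origin (TCP) lies on the front face of the gripper's body, between the roots of the fingers; the fingertips stand 66 mm ahead of it and the grasp point (between the pads) lies 47 mm ahead of it; z points along the fingers, y is the line along which they close (so a half turn about z gives the same grasp; the last joint's range is limited). The gripper opens to 88 mm and grips with 3 to 60 N. Pads are 19 mm wide; open, the fingers measure 130 mm over their backs; the gripper's body (78 mm by 193 mm) begins 47 mm behind the grasp point.
Start: joints at [92.882, 20.546, 0.682, 0, -70.136, -16.507], TCP at [0.159, 0.656, 0.292] pointing down, gripper open.
Joint ranges: [-176.03, 176.03], [-82.01, 121.73], [-58.28, 71.71], [-173.87, 95.51], [-174.79, -0.11], [-173.66, 173.66]. Speed limits (degrees/s): [136.94, 136.94, 172.46, 180, 180, 180].

### API

Orientations are given as [roll, pitch, yaw] about the fixed x, y, z axes, in that order (R = Rz(yaw) Ry(pitch) Rx(roll)).
In Python, from plant import ctrl gives the robot as it stands.
- The arm moves only by the tool send_rows, never from a script. Its argument "deltas" is a list of rows, each a list of 2 entries, a list of its own where there are three numbers: the shift along the tool's x, y, z each as a share of 800 mm, from -1 to 1, then the turn about the tool's z as a share of 90 degrees, from -1 to 1. A call has exactly 5 rows; each row is the pose to reach, as a shift and turn from the pose commanded when the call began, along the tool's axes at that moment; what a row does not reach only later rows make up. A row lasts 1/12 s, in which the tool goes at most 41.7 mm and 7.16 degrees, less where a joint would pass 70% of its speed; a pose out of reach is approached as far as the arm can. A call with a number of a shift or a turn outside -1 to 1 is refused whole. A call with a gripper value outside its range is refused whole. "gripper" is the opening, from 0 (shut) to 1 (fully open), set as the call begins (left out, the last holds). The fingers move at their own pace and stop on an object; the grip force is fixed at half the most. Time passes only in rows, so rows that repeat a pose let the fingers close, or fill a call up. It gives the time, the measured TCP pose, the force, the opening and the grip force at its end, in the units of the state.
- ctrl.get_obs(): the state, without advancing time (a new reading comes with each control period).
- ctrl.snapshot(name): name is "scene" or "top" or "wrist"; returns a dict with "color" (480x640x3 uint8, red, green, blue), "vertical_fov" (degrees; the focal length in pixels is half the picture's height over the tangent of half this angle, whatever the lens; pixels are square), "cx", "cy" (the principal point, pixels), "rvec" (rotation vector, rad) and "tvec" (3), from world to camera coordinates, as OpenCV has them. Camera axes: x right, y down, z forward; pixel columns grow to the right and rows downward; lengths in m; the calibration is good to about 2 mm. A picture is of the moment at which its call begins. There is no depth.
- ctrl.close_job(): hands the job in; it is judged then, once.
Trained networks look in a picture, given as the dict that the camera call returned (one of the last four; its "shot" number tells which), for a name from the list of things; names that differ only in an ending like _2 or _b are one class to them, and where a whole thing is asked for, a point or a joint stands for the part that bears it (a point fixed in the world has none). Each returns a list of dicts, best first, with "conf" (0 to 1); they miss things now and then, are a little off and sometimes report something else, mostly with a low value. They report only what shows in the picture. A call takes as long as a camera call. They do not tell look-alikes from the thing itself.
- ctrl.boxes_of(picture, thing): "xy" ([column, row] as shares, 0 to 1, of the picture: columns of its width, rows of its height, amid what is visible of it).
- ctrl.cut_out(picture, thing): "pixels" (480x640 bool, what is visible of it) and "xy" ([column, row] as shares, 0 to 1, of the picture: columns of its width, rows of its height, amid what is visible of it).
The state is a dict: "clock": time; "joint_pos": joint angles; "qvel": joint speeds; "tau": joint torques, N m; "tool_pos": TCP position; "orientation": TCP orientation; "force": force on the tool from outside, world axes, zero at the start; "moment": the same for the moment, N m; "opening": finger opening in m; "gripper_force": force on a finger pad.
Only numpy, scipy, OpenCV 4.12 (cv2) and the standard library are available. Lean on these libraries where they do the work, as an engineer would, in place of code of your own. Each camera call takes 0.05 s, during which the arm holds its last target. There are 200 camera calls.

## Working session

There is one attempt and no reset: what is moved stays moved. The work goes in short steps, Python scripts to look and compute and a tool call to move; the robot and the scene stay as the last step left them, time stands still between calls to the robot, and variables do not carry over. Pictures are saved under pics/ and viewed, at most 14 in all, crops included, and the job is handed in when it is done.

Besides the shell and the picture viewer there is one more tool, called in YAML: its name, and indented under it one key for each argument. send_rows: Moves the arm, as the interface text tells. Shift numbers are shares of 800 mm and turn numbers shares of 90 degrees, none past 1 either way. Its arguments: {"type":"object","properties":{"deltas":{"type":"array","items":{"type":"array"}},"gripper":{"type":"number"}},"required":["deltas"]}

```bash
mkdir -p pics; ls; cat > h.py <<'E'
import numpy as np, cv2
from plant import ctrl
def snap(n,f=None):
    p=ctrl.snapshot(n)
    if f: cv2.imwrite('pics/'+f,p['color'][:,:,::-1])
    return p
def cam(p):
    f=240/np.tan(np.radians(p['vertical_fov'])/2)
    K=np.array([[f,0,p['cx']],[0,f,p['cy']],[0,0,1.]])
    R=cv2.Rodrigues(np.array(p['rvec'],float))[0]; t=np.array(p['tvec'],float).ravel()
    return K,R,t
def ray(p,uv,z):
    K,R,t=cam(p); uv=np.atleast_2d(uv).astype(float)
    d=(np.linalg.inv(K)@np.c_[uv,np.ones(len(uv))].T).T@R
    c=-R.T@t
    return c+d*((z-c[2])/d[:,2])[:,None]
def proj(p,X):
    K,R,t=cam(p); q=(K@(R@np.atleast_2d(X).T+t[:,None])).T
    return q[:,:2]/q[:,2:]
E
python3 - <<'E'
from h import *
for n in ['top','scene']:
    p=snap(n,n+'0.png'); K,R,t=cam(p); print(n,p.keys(),K[0,0],p['cx'],p['cy'],-R.T@t, R[2])
    for th in ['cleat_a_leg','fixture','key_grip','mat','nut','bolt','nozzle','coupon','tape','steel_block','spindle']:
        try:
            print(th,[(round(d['conf'],2),np.round(np.array(d['xy'])*[640,480]).tolist()) for d in ctrl.boxes_of(p,th)])
        except Exception as e: print(th,e)
print(ctrl.get_obs())
E
```

```text
pics
top dict_keys(['color', 'vertical_fov', 'cx', 'cy', 'rvec', 'tvec', 'shot']) 573.6361444387795 320.14067019568415 243.1989872550775 [ 0.30920485 -0.04067491  1.47805462] [ 0.18399245  0.02084169 -0.98270667]
cleat_a_leg []
fixture [(0.9, [341.0, 256.0])]
key_grip [(0.72, [398.0, 303.0]), (0.41, [389.0, 265.0])]
mat [(0.63, [380.0, 301.0]), (0.42, [337.0, 280.0]), (0.18, [458.0, 204.0])]
nut [(0.55, [246.0, 298.0]), (0.54, [210.0, 255.0])]
bolt []
nozzle [(0.63, [183.0, 286.0])]
coupon [(0.93, [458.0, 205.0]), (0.42, [382.0, 303.0])]
tape [(0.89, [196.0, 322.0]), (0.27, [459.0, 202.0])]
steel_block [(0.97, [287.0, 162.0]), (0.32, [342.0, 254.0])]
spindle []
scene dict_keys(['color', 'vertical_fov', 'cx', 'cy', 'rvec', 'tvec', 'shot']) 530.4413469233618 321.4946013392175 244.01386081105161 [0.02882493 0.64594221 0.79994859] [ 0.48825149 -0.57564855 -0.65592624]
cleat_a_leg [(0.42, [387.0, 229.0])]
fixture []
key_grip [(0.95, [426.0, 235.0])]
mat [(0.91, [421.0, 251.0])]
nut [(0.5, [372.0, 253.0]), (0.46, [238.0, 348.0])]
bolt [(0.48, [385.0, 229.0])]
nozzle [(0.86, [247.0, 398.0]), (0.58, [239.0, 349.0])]
coupon []
tape [(0.77, [302.0, 408.0])]
steel_block [(0.79, [226.0, 240.0])]
spindle []
{'clock': 1.2, 'joint_pos': array([ 9.28817200e+01,  2.05473613e+01,  6.82548200e-01, -3.55001314e-04,
       -7.01369110e+01, -1.65069298e+01]), 'qvel': array([ 0.00649721, -0.0237622 , -0.00919177,  0.06748407, -0.01363279,
       -0.01704165]), 'tau': array([ 1.02457940e-03, -5.82402527e+01,  2.93316168e+01,  7.00307786e+00,
        1.25345084e-02, -1.51630900e-05]), 'tool_pos': array([0.15902037, 0.65597924, 0.2921533 ]), 'orientation': array([ 1.79998252e+02, -1.69775737e-04, -1.36253304e+01]), 'force': array([ 0.03255102,  0.08444655, -0.17337753]), 'moment': array([ 0.02367183, -0.03688405,  0.00460755]), 'gripper_force': 0.0, 'opening': 0.08773536123750506}
```

View pics/top0.png

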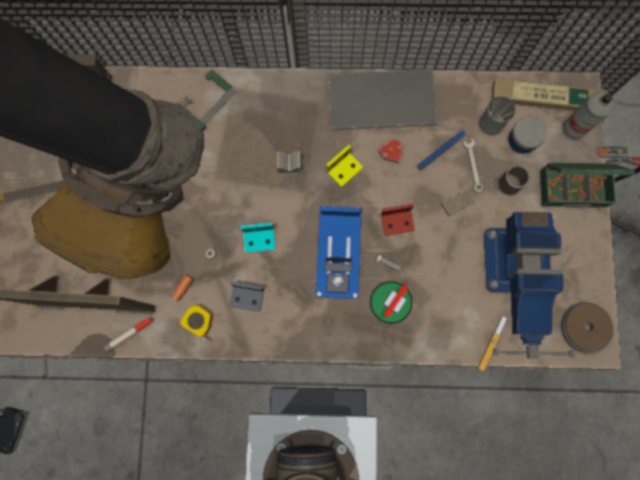

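View pics/scene0.png

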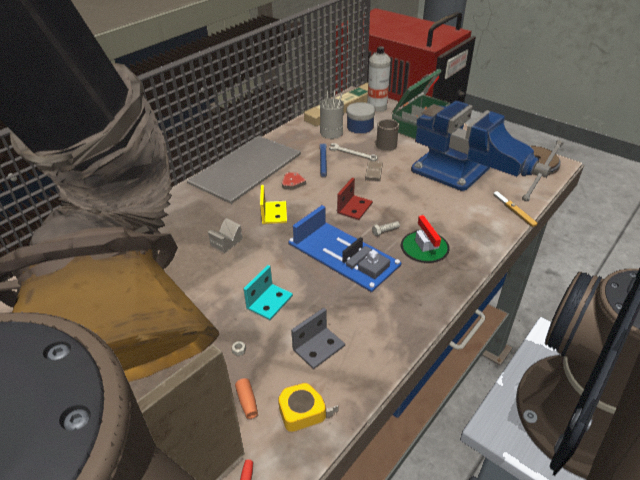

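Two real cleats show: dark at top (247,295) and red-primed at (398,220). The turquoise (258,238) and yellow (344,167) are look-alikes to leave alone. The fixture is at (340,253) with its fence at (341,212), and the key on its mat is at (391,302). The arm hides the area left of about (200,200).

```bash
python3 - <<'E'
from h import *
p=snap('top')
for n,uv,z in [('dark foot front L/R',[[231,306],[262,310]],.008),('dark upright top L/R',[[234,282],[264,288]],.06),('red top L/R',[[382,210],[412,206]],.06),('red front',[[385,236],[414,232]],.008),('fence top L/R',[[321,208],[361,209]],.06),('fix plate bottom corners',[[318,297],[359,298]],.01),('spindle',[[337,281]],.054),('mat',[[391,302]],.003),('key bar ends',[[385,317],[409,286]],.052),('bolt',[[388,262]],.01),('hid',[[80,120],[200,200],[60,300],[0,100]],0)]:
    print(n,np.round(ray(p,uv,z)[:,:2],3).tolist())
p=snap('wrist','w0.png');K,R,t=cam(p);o=ctrl.get_obs()
c=-R.T@t
from scipy.spatial.transform import Rotation as Ro
T=Ro.from_euler('xyz',o['orientation'],degrees=True).as_matrix()
print(K[0,0],p['cx'],p['cy'],'cam in tool',T.T@(c-o['tool_pos']),'cam axes in tool\n',T.T@R.T, 'tool axes\n',T)
E
```

```text
dark foot front L/R [[0.416, 0.215], [0.408, 0.135]]
dark upright top L/R [[0.472, 0.202], [0.459, 0.126]]
red top L/R [[0.664, -0.166], [0.675, -0.242]]
red front [[0.607, -0.178], [0.619, -0.254]]
fence top L/R [[0.666, -0.011], [0.665, -0.112]]
fix plate bottom corners [[0.444, -0.007], [0.444, -0.112]]
spindle [[0.481, -0.055]]
mat [[0.436, -0.194]]
key bar ends [[0.394, -0.175], [0.472, -0.234]]
bolt [[0.538, -0.186]]
hid [[0.918, 0.66], [0.697, 0.314], [0.423, 0.662], [0.973, 0.89]]
401.81403462191884 317.5301968726816 241.91163833448252 cam in tool [ 0.06602279 -0.0003037  -0.09188846] cam axes in tool
 [[-1.12892302e-04 -9.69125808e-01 -2.46566737e-01]
 [ 9.99999976e-01 -6.24987322e-05 -2.12206910e-04]
 [ 1.90245084e-04 -2.46566755e-01  9.69125791e-01]] tool axes
 [[ 9.71857168e-01 -2.35570889e-01 -2.03476769e-05]
 [-2.35570889e-01 -9.71857168e-01 -2.14388908e-05]
 [-1.47246571e-05  2.56288600e-05 -1.00000000e+00]]
```

send_rows:
  deltas:
    - [[0.165, 0.168, 0.0175], 0]
    - [[0.165, 0.168, 0.0175], 0]
    - [[0.165, 0.168, 0.0175], 0]
    - [[0.165, 0.168, 0.0175], 0]
    - [[0.165, 0.168, 0.0175], 0]
  gripper: 1

```text
clock: 1.72
tool_pos: [0.2568, 0.4906, 0.2781]
orientation: [180.0, 0.0, -13.7]
force: [-0.3, 1.0, -0.5]
opening: 0.0875
gripper_force: 0.0
```

send_rows:
  deltas:
    - [[0.165, 0.168, 0.0175], 0]
    - [[0.165, 0.168, 0.0175], 0]
    - [[0.165, 0.168, 0.0175], 0]
    - [[0.165, 0.168, 0.0175], 0]
    - [[0.165, 0.168, 0.0175], 0]

```text
clock: 2.13
tool_pos: [0.3531, 0.3291, 0.2642]
orientation: [180.0, 0.0, -13.7]
force: [-0.3, 1.0, -0.9]
opening: 0.0878
gripper_force: 0.0
```

send_rows:
  deltas:
    - [[0.165, 0.168, 0.0175], -0.04]
    - [[0.165, 0.168, 0.0175], -0.04]
    - [[0.165, 0.168, 0.0175], -0.04]
    - [[0.165, 0.168, 0.0175], -0.04]
    - [[0.165, 0.168, 0.0175], -0.04]

```text
clock: 2.55
tool_pos: [0.4498, 0.1677, 0.2501]
orientation: [180.0, -0.0, -10.1]
force: [-0.2, 1.0, -0.2]
opening: 0.0876
gripper_force: 0.0
```

```bash
python3 - <<'E'
from h import *
p=snap('wrist','w1.png'); q=snap('top','top1.png')
for n,pp in (('w',p),('t',q)):
  print(n,[(round(d['conf'],2),np.round(np.array(d['xy'])*[640,480]).tolist()) for d in ctrl.boxes_of(pp,'cleat_b_leg')])
print(ctrl.get_obs()['tool_pos'])
a=p['color'];b=q['color']
cv2.imwrite('pics/c1.png',np.hstack([cv2.resize(a,(480,360)),cv2.resize(b[60:300,0:213],(320,360))])[:,:,::-1])
E
```

```text
w [(0.64, [307.0, 37.0]), (0.6, [312.0, 232.0]), (0.55, [155.0, 121.0])]
t [(0.94, [341.0, 166.0]), (0.72, [248.0, 305.0]), (0.71, [259.0, 239.0])]
[0.44915606 0.17023196 0.25023315]
```

View pics/c1.png

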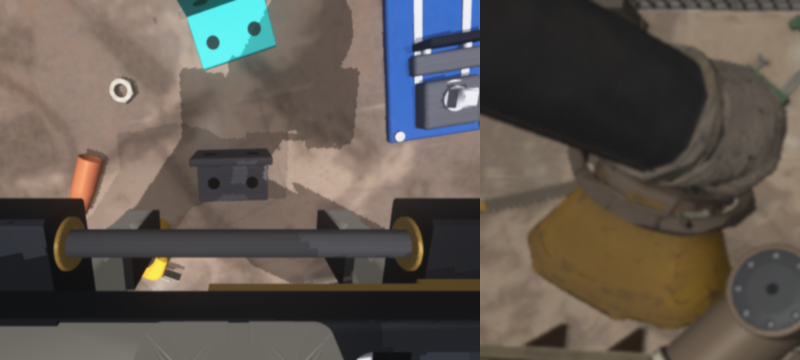

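The picture shows the dark cleat in full view at crop (231,175), which is full-frame (308,233), clear of the fingers. The turquoise one lies above it. The black shape in the top view hasn't moved with the arm, so it is a fixed prop.

```bash
cat >> h.py <<'E'
from scipy.optimize import minimize
def boxes(kind):
    if kind=='cleat': return [((-.004,.004),(-.04,.04),(0,.06)),((-.056,.004),(-.04,.04),(0,.008))]
    if kind=='key': return [((-.02,.02),(-.02,.02),(0,.028)),((-.045,.045),(-.007,.007),(.028,.052))]
    if kind=='bar': return [((-.045,.045),(-.007,.007),(.028,.052))]
    if kind=='fence': return [((.004,.016),(-.05,.05),(.01,.06))]   # origin = seat xy
def sil(p,bx,x,y,yaw,z0,S=4):
    m=np.zeros((480*S//2,640*S//2),np.uint8); c,s=np.cos(yaw),np.sin(yaw)
    for X,Y,Z in bx:
        P=np.array([[a,b,d] for a in X for b in Y for d in Z]); W=np.c_[x+c*P[:,0]-s*P[:,1],y+s*P[:,0]+c*P[:,1],z0+P[:,2]]
        h=cv2.convexHull(((proj(p,W)+.5)*S/2-.5).astype(np.float32))
        cv2.fillConvexPoly(m,np.round(h*16).astype(np.int32),1,cv2.LINE_8,4)
    return m
def fit(p,mask,kind,g,z0=0,roi=None):
    """g=(x,y,yaw rad)"""
    M=cv2.resize(mask.astype(np.uint8),None,fx=2,fy=2,interpolation=cv2.INTER_NEAREST).astype(bool)
    V=np.ones_like(M) if roi is None else np.repeat(np.repeat(roi,2,0),2,1)
    bx=boxes(kind); L=.05
    def f(v):
        s=sil(p,bx,v[0],v[1],v[2]/L,z0).astype(bool)&V; return 1-(s&M).sum()/((s|M).sum()+1e-9)
    g=np.array([g[0],g[1],g[2]*L])
    for st in (.012,.004,.0015):
        r=minimize(f,g,method='Nelder-Mead',options=dict(initial_simplex=[g,g+[st,0,0],g+[0,st,0],g+[0,0,st]],xatol=5e-5,fatol=1e-5)); g=r.x
    return g[0],g[1],np.degrees(g[2]/L),1-r.fun
def go(x,y,z,yaw):
    o=ctrl.get_obs(); a=np.radians(o['orientation'][2]); d=np.array([x,y,z])-o['tool_pos']
    s=np.array([np.cos(a)*d[0]+np.sin(a)*d[1],np.sin(a)*d[0]-np.cos(a)*d[1],-d[2]])
    w=(yaw-o['orientation'][2]+90)%180-90
    print('go',(x,y,z,yaw),'shares',np.round(s/.8,4),'turn',round(-w/90,4),'rows',round(np.linalg.norm(s)/.0417,1),round(abs(w)/7.16,1))
E
python3 - <<'E'
from h import *
p=snap('wrist')
for d in ctrl.cut_out(p,'cleat_b_leg'):
    xy=np.array(d['xy'])*[640,480]; print(d['conf'],xy,d['pixels'].sum())
    if abs(xy[1]-235)<40 and abs(xy[0]-310)<50:
        r=fit(p,d['pixels'],'cleat',(0.466,0.165,-.17)); print(r)
        # colour check mask
        x,y,w=r[:3]
        w=np.radians(w); gx,gy=x-.0085*np.cos(w),y-.0085*np.sin(w)
        go(gx,gy,.12,r[2]); go(gx,gy,.069,r[2])
        im=p['color'].copy(); s=sil(p,boxes('cleat'),x,y,w,0,2); cs,_=cv2.findContours(s,0,2); cv2.drawContours(im,cs,-1,(255,0,0),1)
        cv2.imwrite('pics/fit1.png',cv2.resize(im[150:300,210:410],None,fx=3,fy=3)[:,:,::-1])
print(cv2.imread('pics/w0.png').shape)
E
```

```text
0.98 [312.32  230.688] 6668
(np.float64(0.4650357732981445), np.float64(0.1728252386101099), np.float64(-8.611255814407789), np.float64(0.9630740325902025))
go (np.float64(0.45663159392057256), np.float64(0.17409794006355234), 0.12, np.float64(-8.611255814407789)) shares [ 0.0091 -0.0051  0.1629] turn -0.0155 rows 3.1 0.2
go (np.float64(0.45663159392057256), np.float64(0.17409794006355234), 0.069, np.float64(-8.611255814407789)) shares [ 0.0091 -0.0051  0.2267] turn -0.0155 rows 4.4 0.2
0.79 [307.2   35.52] 8298
0.65 [614.72  129.408] 1356
(480, 640, 3)
```

View pics/fit1.png

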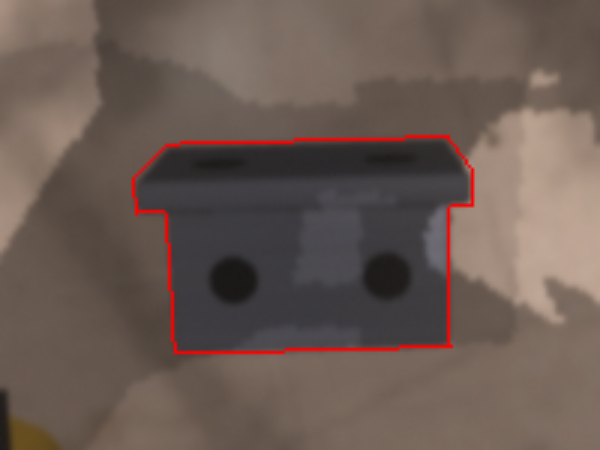

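The outline sits on the dark cleat's edges well. The fixture and red cleat come next, before anything fills the gripper.

send_rows:
  deltas:
    - [[0.1035, 0.153, -0.019], 0]
    - [[0.1035, 0.153, -0.019], 0]
    - [[0.1035, 0.153, -0.019], 0]
    - [[0.1035, 0.153, -0.019], 0]
    - [[0.1035, 0.153, -0.019], 0]

```text
clock: 3.27
tool_pos: [0.5104, 0.0342, 0.2659]
orientation: [180.0, -0.1, -10.1]
force: [-0.2, 0.2, 0.9]
opening: 0.0877
gripper_force: 0.0
```

send_rows:
  deltas:
    - [[0.1035, 0.153, -0.019], -0.112]
    - [[0.1035, 0.153, -0.019], -0.112]
    - [[0.1035, 0.153, -0.019], -0.112]
    - [[0.1035, 0.153, -0.019], -0.112]
    - [[0.1035, 0.153, -0.019], -0.112]

```text
clock: 3.68
tool_pos: [0.5713, -0.1013, 0.2808]
orientation: [179.9, -0.0, -0.0]
force: [0.0, 0.6, -0.1]
opening: 0.0876
gripper_force: 0.0
```

```bash
python3 - <<'E'
from h import *
p=snap('wrist','w2.png'); print(ctrl.get_obs()['tool_pos'])
for th in ['cleat_b_leg','fixture','spindle','key_grip','mat']:
  for d in ctrl.cut_out(p,th):
    xy=np.array(d['xy'])*[640,480]; print(th,round(d['conf'],2),xy.round(),d['pixels'].sum())
    if th=='cleat_b_leg':
        g=ray(p,[xy],.03)[0]
        print(fit(p,d['pixels'],'cleat',(g[0]+.02,g[1],.14)))
E
```

```text
[ 0.57028864 -0.09973119  0.28027588]
cleat_b_leg 0.93 [ 45. 190.] 6001
(np.float64(0.6177052382154644), np.float64(0.153947262151374), np.float64(6.732113690785494), np.float64(0.9795167423034066))
cleat_b_leg 0.58 [272.   2.] 188
(np.float64(0.8077652778576605), np.float64(-0.05280723548800717), np.float64(43.800672439747935), np.float64(0.9547803617558724))
fixture 0.61 [269. 193.] 26852
key_grip 0.9 [418. 359.] 1529
```

View pics/w2.png

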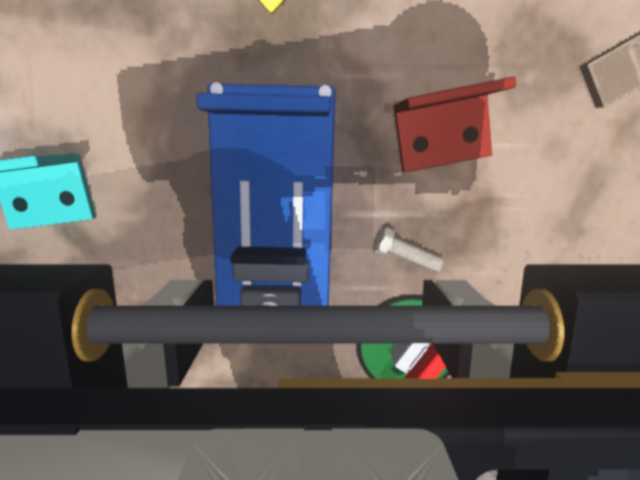

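The wrist view shows the fixture with its fence top at (197..333, 95..110) and the jaw at (270,262). The red cleat is at (443,130), the bolt at (410,248), and the key on the mat at (418,358). A coupon shows at the right edge.

```bash
cat > fx.py <<'E'
from h import *
def huemask(p,lo,hi,smin=110,vmin=25):
    h=cv2.cvtColor(p['color'],cv2.COLOR_RGB2HSV); m=(h[...,1]>smin)&(h[...,2]>vmin)
    return m&(((h[...,0]>=lo)&(h[...,0]<=hi)) if lo<hi else ((h[...,0]>=lo)|(h[...,0]<=hi)))
def big(m):
    n,l,s,c=cv2.connectedComponentsWithStats(cv2.morphologyEx(m.astype(np.uint8),cv2.MORPH_CLOSE,np.ones((9,9))))
    i=1+np.argmax(s[1:,4]); m=(l==i).astype(np.uint8); cs,_=cv2.findContours(m,0,2); cv2.drawContours(m,cs,-1,1,-1); return m.astype(bool)
def fitfix(p,g,rowmax,e0=.03):
    m=big(huemask(p,100,125)); m[rowmax:]=0
    M=cv2.resize(m.astype(np.uint8),None,fx=2,fy=2,interpolation=cv2.INTER_NEAREST).astype(bool)
    def f(v):
        bx=boxes('fence')+[((-.15,v[3]),(-.055,.055),(0,.01))]
        s=sil(p,bx,v[0],v[1],v[2]/.05,0).astype(bool); s[2*rowmax:]=0
        return 1-(s&M).sum()/(s|M).sum()
    g=np.array([g[0],g[1],g[2]*.05,e0])
    for st in (.01,.004,.0015):
        r=minimize(f,g,method='Nelder-Mead',options=dict(initial_simplex=np.vstack([g,g+st*np.eye(4)]),xatol=5e-5,fatol=1e-5,maxiter=400)); g=r.x
    v=r.x; im=p['color'].copy()
    bx=boxes('fence')+[((-.15,v[3]),(-.055,.055),(0,.01))]
    for b in bx:
        cs,_=cv2.findContours(sil(p,[b],v[0],v[1],v[2]/.05,0,2),0,2); cv2.drawContours(im,cs,-1,(255,0,0),1)
    return (v[0],v[1],np.degrees(v[2]/.05),v[3],1-r.fun),im
E
python3 - <<'E'
from fx import *
p=snap('wrist')
r,im=fitfix(p,(.652,-.06,0),235); print('seat',r)
rm=huemask(p,170,8,100); rm[:, :380]=0; rm[185:]=0; rm=big(rm)
c=fit(p,rm,'cleat',(.662,-.205,.14)); print('red',c)
cs,_=cv2.findContours(sil(p,boxes('cleat'),c[0],c[1],np.radians(c[2]),0,2),0,2); cv2.drawContours(im,cs,-1,(255,255,0),1)
cv2.imwrite('pics/fit2.png',cv2.resize(im[60:290,160:540],None,fx=2.1,fy=2.1)[:,:,::-1])
E
```

```text
seat (np.float64(0.654042508627974), np.float64(-0.06158244528804071), np.float64(-1.396361620246044), np.float64(0.028100758366059273), np.float64(0.9021424585717808))
red (np.float64(0.6715557132150575), np.float64(-0.206987945150289), np.float64(11.417782732419983), np.float64(0.960713569853646))
```

View pics/fit2.png

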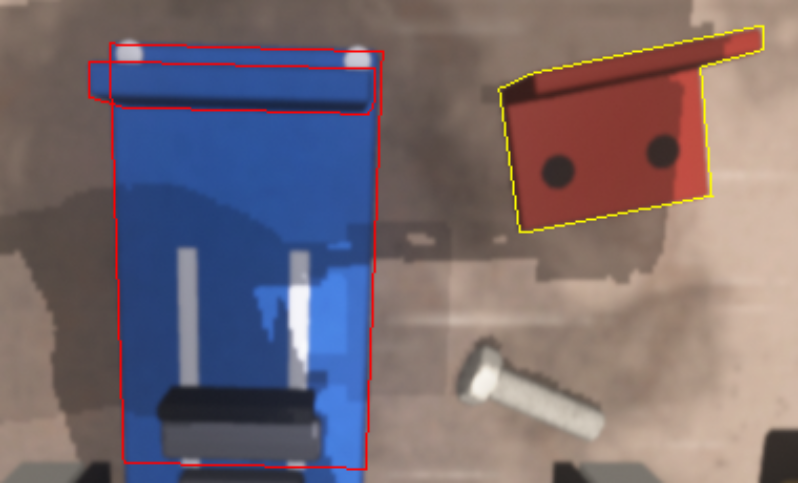

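Both outlines fit. I'll take the red cleat first, gripping across its 80 mm ends, with a hover and re-measure before going down.

send_rows:
  deltas:
    - [[0.116, 0.136, 0.16], -0.127]
    - [[0.116, 0.136, 0.16], -0.127]
    - [[0.116, 0.136, 0.16], -0.127]
    - [[0.116, 0.136, 0.16], -0.127]
    - [[0.116, 0.136, 0.16], -0.127]
  gripper: 1

```text
clock: 4.45
tool_pos: [0.6627, -0.2084, 0.1492]
orientation: [-180.0, 0.1, 11.5]
force: [0.0, 0.6, -1.1]
opening: 0.0872
gripper_force: 0.0
```

send_rows:
  deltas:
    - [[0, 0, 0.0], 0]
    - [[0, 0, 0.0], 0]
    - [[0, 0, 0.0], 0]
    - [[0, 0, 0.0], 0]
    - [[0, 0, 0.0], 0]

```text
clock: 4.87
tool_pos: [0.6626, -0.2067, 0.1545]
orientation: [180.0, -0.1, 11.6]
force: [0.1, 0.8, 0.7]
opening: 0.0877
gripper_force: 0.0
```

```bash
cat > near.py <<'E'
from fx import *
import sys
def nearfit(p,lo,hi,g,smin=100):
    rm=huemask(p,lo,hi,smin); rm=big(rm)
    return fit(p,rm,'cleat',g),rm
E
python3 - <<'E'
from near import *
p=snap('wrist','w3.png'); print(ctrl.get_obs()['tool_pos'])
c,rm=nearfit(p,170,8,(.6716,-.207,.2)); print(c, np.argwhere(rm).min(0),np.argwhere(rm).max(0))
w=np.radians(c[2]); go(c[0]-.0085*np.cos(w),c[1]-.0085*np.sin(w),.069,c[2])
im=p['color']; cs,_=cv2.findContours(sil(p,boxes('cleat'),c[0],c[1],w,0,2),0,2); cv2.drawContours(im,cs,-1,(255,255,0),1); cv2.imwrite('pics/fit3.png',im[:,:,::-1])
E
```

```text
[ 0.66254066 -0.20686228  0.15435819]
(np.float64(0.6716334988878758), np.float64(-0.20697463528614501), np.float64(11.435494223732034), np.float64(0.8199142813408691)) [229 241] [306 403]
go (np.float64(0.6633022363015016), np.float64(-0.2086598841451812), 0.069, np.float64(11.435494223732034)) shares [0.0005 0.0024 0.1067] turn 0.0013 rows 2.0 0.0
```

View pics/fit3.png

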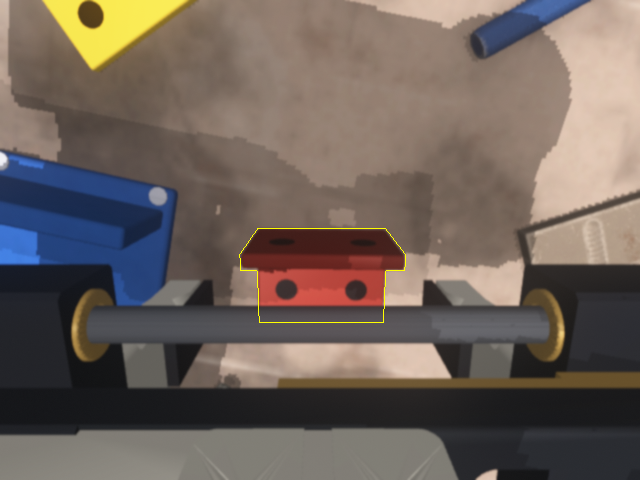

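The outline matches the red cleat, which is 2 mm off centre between the fingers. Correcting that and going down.

send_rows:
  deltas:
    - [[0.0005, 0.0024, 0.03], 0]
    - [[0.0005, 0.0024, 0.05], 0]
    - [[0.0005, 0.0024, 0.07], 0]
    - [[0.0005, 0.0024, 0.09], 0]
    - [[0.0005, 0.0024, 0.1067], 0]

```text
clock: 5.33
tool_pos: [0.663, -0.209, 0.0672]
orientation: [180.0, -0.1, 11.5]
force: [-0.2, -1.1, -0.8]
opening: 0.0875
gripper_force: 0.0
```

send_rows:
  deltas:
    - [[0, 0, 0], 0]
    - [[0, 0, 0], 0]
    - [[0, 0, 0], 0]
    - [[0, 0, 0], 0]
    - [[0, 0, 0], 0]
  gripper: 0.5

```text
clock: 5.75
tool_pos: [0.6631, -0.2093, 0.0675]
orientation: [-180.0, -0.0, 11.5]
force: [-0.6, 1.7, -1.5]
opening: 0.0796
gripper_force: 30.0
```

send_rows:
  deltas:
    - [[0, 0, 0], 0]
    - [[0, 0, 0], 0]
    - [[0, 0, 0], 0]
    - [[0, 0, 0], 0]
    - [[0, 0, 0], 0]

```text
clock: 6.17
tool_pos: [0.6631, -0.2095, 0.0675]
orientation: [180.0, -0.0, 11.5]
force: [-0.8, 2.8, 2.5]
opening: 0.0796
gripper_force: 30.0
```

send_rows:
  deltas:
    - [[0, 0, -0.05], 0]
    - [[0, 0, -0.1], 0]
    - [[0, 0, -0.125], 0]
    - [[0, 0, -0.125], 0]
    - [[0, 0, -0.125], 0]

```text
clock: 6.58
tool_pos: [0.6632, -0.2097, 0.1681]
orientation: [180.0, -0.1, 11.5]
force: [-0.4, -0.6, -5.1]
opening: 0.0801
gripper_force: 30.0
```

send_rows:
  deltas:
    - [[0.0055, -0.188, 0], 0.143]
    - [[0.0055, -0.188, 0], 0.143]
    - [[0.0055, -0.188, 0], 0.143]
    - [[0.0055, -0.188, 0], 0.143]
    - [[0.0055, -0.188, 0], 0.143]

```text
clock: 7.0
tool_pos: [0.6354, -0.057, 0.1648]
orientation: [-180.0, 0.2, -1.2]
force: [-0.1, -1.8, -4.5]
opening: 0.0798
gripper_force: 30.0
```

```bash
python3 - <<'E'
from near import *
p=snap('wrist','w4.png'); o=ctrl.get_obs(); print(o['tool_pos'],o['orientation'],o['opening'])
cv2.imwrite('pics/fit4.png',p['color'][100:400,:,::-1])
E
```

```text
[ 0.63580638 -0.05879216  0.16496038] [179.9904188    0.21889644  -1.20617044] 0.0799179243653271
```

View pics/fit4.png

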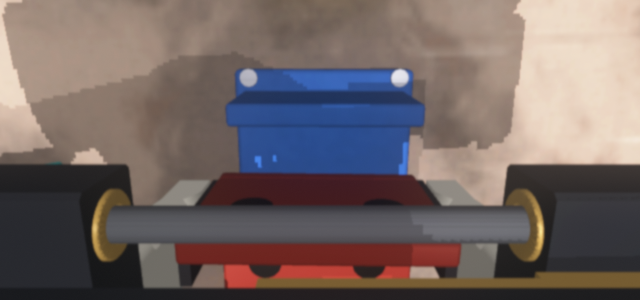

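The fence is squarely ahead of the held red cleat, with its top at (228..424, 205..225). I'll fit it from this closer view.

```bash
python3 - <<'E'
from fx import *
p=snap('wrist'); o=ctrl.get_obs()
r,im=fitfix(p,(.654,-.0616,-.02),265); print('seat',r)
w=np.radians(r[2])
for short in (.008,0):
  d=.0085+short; go(r[0]-d*np.cos(w),r[1]-d*np.sin(w),.0785,r[2])
cv2.imwrite('pics/fit5.png',im[100:400,:,::-1])
E
```

```text
seat (np.float64(0.6548039212149888), np.float64(-0.0600621417206505), np.float64(-1.1101603659449113), np.float64(0.02800831499135497), np.float64(0.9397052511088854))
go (np.float64(0.6383070183956109), np.float64(-0.0597424584899306), 0.0785, np.float64(-1.1101603659449113)) shares [ 0.0027 -0.0005  0.1083] turn -0.0017 rows 2.1 0.0
go (np.float64(0.646305516732279), np.float64(-0.05989745641997661), 0.0785, np.float64(-1.1101603659449113)) shares [ 0.0127 -0.0005  0.1083] turn -0.0017 rows 2.1 0.0
```

View pics/fit5.png

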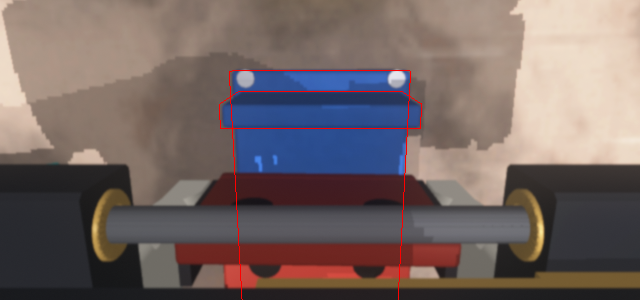

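send_rows:
  deltas:
    - [[0.0027, 0, 0.03], 0]
    - [[0.0027, 0, 0.06], 0]
    - [[0.0027, 0, 0.085], 0]
    - [[0.0027, 0, 0.1], 0]
    - [[0.0027, 0, 0.108], 0]

```text
clock: 7.52
tool_pos: [0.638, -0.0626, 0.0776]
orientation: [179.9, 0.3, -1.5]
force: [-0.7, -0.3, -3.8]
opening: 0.0801
gripper_force: 30.0
```

send_rows:
  deltas:
    - [[0.002, 0, 0], 0]
    - [[0.004, 0, 0], 0]
    - [[0.006, 0, 0], 0]
    - [[0.008, 0, 0], 0]
    - [[0.008, 0, 0], 0]

```text
clock: 7.93
tool_pos: [0.6456, -0.0617, 0.0814]
orientation: [180.0, 0.0, -1.4]
force: [-3.9, 0.3, -2.2]
opening: 0.0798
gripper_force: 30.0
```

send_rows:
  deltas:
    - [[0.0015, -0.001, 0.001], 0]
    - [[0.003, -0.001, 0.002], 0]
    - [[0.003, -0.001, 0.003], 0]
    - [[0.003, -0.001, 0.003], 0]
    - [[0.003, -0.001, 0.003], 0]

```text
clock: 8.35
tool_pos: [0.6459, -0.061, 0.0781]
orientation: [180.0, 0.3, -1.4]
force: [-8.2, -0.3, -1.4]
opening: 0.0797
gripper_force: 29.9
```

send_rows:
  deltas:
    - [[0, 0, 0], 0]
    - [[0, 0, 0], 0]
    - [[0, 0, 0], 0]
    - [[0, 0, 0], 0]
    - [[0, 0, 0], 0]

```text
clock: 8.77
tool_pos: [0.6459, -0.061, 0.0781]
orientation: [180.0, 0.3, -1.4]
force: [-9.7, 0.7, -1.0]
opening: 0.08
gripper_force: 29.9
```

Fence contact at 9.7 N, with the plate carrying the weight. Releasing and lifting.

send_rows:
  deltas:
    - [[0, 0, 0], 0]
    - [[0, 0, 0], 0]
    - [[0, 0, 0], 0]
    - [[-0.003, 0, 0], 0]
    - [[-0.003, 0, 0], 0]
  gripper: 1

```text
clock: 9.18
tool_pos: [0.647, -0.0605, 0.0796]
orientation: [-180.0, -0.2, -1.4]
force: [-0.4, 0.9, -0.3]
opening: 0.0874
gripper_force: 0.0
```

send_rows:
  deltas:
    - [[0, 0, -0.03], 0]
    - [[0, 0, -0.07], 0]
    - [[0, 0, -0.12], 0]
    - [[0, 0, -0.16], 0]
    - [[0, 0, -0.18], 0]

```text
clock: 9.6
tool_pos: [0.6486, -0.0605, 0.2288]
orientation: [-180.0, -0.5, -1.3]
force: [0.3, 0.5, 0.4]
opening: 0.0876
gripper_force: 0.0
```

```bash
cat >near2.py <<'E'
from near import *
def held(p,g):
    rm=huemask(p,170,8,90); rm[:, :150]=0; rm[:,480:]=0; rm=big(rm)
    roi=np.zeros_like(rm); r=np.argwhere(rm); roi[:r[:,0].max()-1]=1
    return fit(p,rm&roi,'cleat',g,z0=.01,roi=roi)
E
python3 - <<'E'
from near2 import *
p=snap('wrist','w6.png'); o=ctrl.get_obs(); print(o['tool_pos'],o['orientation'])
rr,_=fitfix(p,(.654,-.061,-.02),200); print(rr)
print(held(p,(.654,-.061,-.02)))
w=np.radians(-8.6); go(.465-.0085*np.cos(w),.1728-.0085*np.sin(w),.16,-8.6)
E
```

```text
[ 0.64943441 -0.06044247  0.23075836] [-179.95294621   -0.70719999   -1.3134556 ]
(np.float64(0.6527769115480455), np.float64(-0.05972330202489398), np.float64(-1.458407411499408), np.float64(0.02930113140445884), np.float64(0.8248003757632691))
(np.float64(0.6429695509591908), np.float64(-0.06011171213187659), np.float64(-1.0111973400874537), np.float64(0.900466445982512))
go (np.float64(0.45659557076110047), np.float64(0.17407105041927154), 0.16, -8.6) shares [-0.2477 -0.2875  0.0884] turn 0.081 rows 7.5 1.0
```

View pics/w6.png

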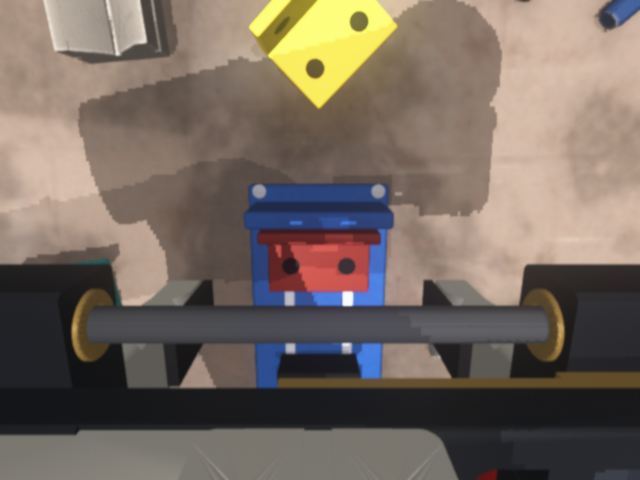

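The red cleat sits upright on the plate, centred. There is a sliver of blue between its back (row 232) and the fence (row 228), so it may be short of home. Checking by projection.

```bash
python3 - <<'E'
from near2 import *
p=snap('wrist'); o=ctrl.get_obs(); print(o['tool_pos'],o['orientation'])
for n,z,xs in [('flat tip top',.018,(.598,.594,.590,.586)),('leg back top',.07,(.658,.654,.650,.646)),('leg front top',.07,(.65,.646,.642,.638)),('fence back top',.06,(.67,.668)),('fence in top',.06,(.658,.656)),('plate',.01,(.654+.028,))]:
    print(n,proj(p,[[x,-.06,z] for x in xs])[:,1].round(1))
c=p['color'][:,318].astype(int)
for r in range(180,300,2): print(r,c[r].tolist(),end='; ')
E
```

```text
[ 0.64876589 -0.06034168  0.22810072] [-179.93232165   -0.59278718   -1.33866704]
flat tip top [293.3 298.  302.6 307.2]
leg back top [234.7 240.7 246.7 252.7]
leg front top [246.7 252.7 258.5 264.4]
fence back top [213.8 216.8]
fence in top [231.5 234.4]
plate [187.8]
180 [103, 89, 83]; 182 [105, 90, 85]; 184 [95, 83, 84]; 186 [51, 61, 95]; 188 [42, 63, 115]; 190 [43, 67, 122]; 192 [43, 67, 122]; 194 [43, 67, 123]; 196 [43, 67, 123]; 198 [43, 66, 121]; 200 [43, 66, 121]; 202 [40, 58, 106]; 204 [34, 44, 76]; 206 [34, 43, 73]; 208 [35, 43, 74]; 210 [35, 42, 72]; 212 [35, 45, 78]; 214 [41, 58, 105]; 216 [45, 67, 123]; 218 [46, 69, 128]; 220 [46, 68, 124]; 222 [46, 65, 119]; 224 [45, 64, 117]; 226 [45, 64, 117]; 228 [45, 60, 109]; 230 [53, 41, 69]; 232 [61, 27, 34]; 234 [77, 31, 35]; 236 [99, 39, 41]; 238 [102, 39, 41]; 240 [102, 38, 41]; 242 [148, 58, 55]; 244 [165, 64, 60]; 246 [189, 79, 74]; 248 [213, 94, 87]; 250 [201, 87, 80]; 252 [187, 79, 74]; 254 [186, 79, 74]; 256 [186, 78, 73]; 258 [186, 79, 73]; 260 [187, 78, 73]; 262 [186, 78, 72]; 264 [185, 78, 72]; 266 [190, 79, 74]; 268 [208, 90, 83]; 270 [211, 92, 85]; 272 [210, 92, 84]; 274 [210, 90, 84]; 276 [209, 89, 83]; 278 [209, 89, 83]; 280 [208, 89, 83]; 282 [209, 89, 83]; 284 [207, 89, 82]; 286 [206, 87, 80]; 288 [206, 87, 81]; 290 [200, 84, 82]; 292 [144, 96, 153]; 294 [79, 123, 216]; 296 [75, 126, 222]; 298 [76, 127, 222];
```

Projection settles it: the flat-leg tip is at row 292, against an expected 293 for home, and the back edge is at x≈0.658. The red cleat is home. Next, the dark cleat.

send_rows:
  deltas:
    - [[-0.124, -0.144, 0.02], 0]
    - [[-0.124, -0.144, 0.02], 0]
    - [[-0.124, -0.144, 0.02], 0]
    - [[-0.124, -0.144, 0.02], 0]
    - [[-0.124, -0.144, 0.02], 0]

```text
clock: 10.12
tool_pos: [0.5469, 0.0597, 0.2061]
orientation: [-179.9, -0.0, -1.2]
force: [-0.1, -1.5, -0.1]
opening: 0.0876
gripper_force: 0.0
```

send_rows:
  deltas:
    - [[-0.1237, -0.1435, 0.065], 0.081]
    - [[-0.1237, -0.1435, 0.065], 0.081]
    - [[-0.1237, -0.1435, 0.065], 0.081]
    - [[-0.1237, -0.1435, 0.065], 0.081]
    - [[-0.1237, -0.1435, 0.065], 0.081]

```text
clock: 10.53
tool_pos: [0.4501, 0.177, 0.1526]
orientation: [180.0, 0.1, -8.5]
force: [-0.2, -0.8, -0.5]
opening: 0.0878
gripper_force: 0.0
```

send_rows:
  deltas:
    - [[0, 0, 0], 0]
    - [[0, 0, 0], 0]
    - [[0, 0, 0], 0]
    - [[0, 0, 0], 0]
    - [[0, 0, 0], 0]

```text
clock: 10.95
tool_pos: [0.4541, 0.1733, 0.1546]
orientation: [-180.0, -0.0, -8.8]
force: [-0.1, 0.3, -0.2]
opening: 0.0878
gripper_force: 0.0
```

```bash
python3 - <<'E'
from near2 import *
p=snap('wrist'); o=ctrl.get_obs(); print(o['tool_pos'],o['orientation'])
for d in ctrl.cut_out(p,'cleat_b_leg'):
    m=d['pixels']; r=np.argwhere(m); print(d['conf'],r.min(0),r.max(0))
    roi=np.zeros_like(m); roi[:min(r[:,0].max()-1,302)]=1
    c=fit(p,m&roi,'cleat',(.465,.1728,-.15),roi=roi); print(c)
    if c[3]>.7:
        w=np.radians(c[2]); go(c[0]-.0085*np.cos(w),c[1]-.0085*np.sin(w),.069,c[2])
w=np.radians(-8.6); go(.465-.0085*np.cos(w),.1728-.0085*np.sin(w),.069,-8.6)
E
```

```text
[0.45400426 0.17338244 0.15454995] [-1.79978428e+02 -1.69861032e-02 -8.77083936e+00]
0.87 [225 236] [306 397]
(np.float64(0.46433473250654556), np.float64(0.17314632259395168), np.float64(-8.042181277922928), np.float64(0.9670531511881307))
go (np.float64(0.4559183271093149), np.float64(0.1743354904498351), 0.069, np.float64(-8.042181277922928)) shares [ 0.0023 -0.0015  0.1069] turn -0.008 rows 2.1 0.1
0.81 [  0 245] [ 78 405]
(np.float64(0.465), np.float64(0.1728), np.float64(-8.594366926962348), np.float64(0.0))
go (np.float64(0.45659557076110047), np.float64(0.17407105041927154), 0.069, -8.6) shares [ 0.0032 -0.0013  0.1069] turn -0.0018 rows 2.1 0.0
```

send_rows:
  deltas:
    - [[0.0025, -0.0015, 0.03], -0.005]
    - [[0.0025, -0.0015, 0.05], -0.005]
    - [[0.0025, -0.0015, 0.07], -0.005]
    - [[0.0025, -0.0015, 0.09], -0.005]
    - [[0.0025, -0.0015, 0.106], -0.005]

```text
clock: 11.47
tool_pos: [0.4557, 0.1743, 0.0686]
orientation: [180.0, 0.0, -8.3]
force: [-0.2, -0.2, -0.4]
opening: 0.0876
gripper_force: 0.0
```

send_rows:
  deltas:
    - [[0, 0, 0], 0]
    - [[0, 0, 0], 0]
    - [[0, 0, 0], 0]
    - [[0, 0, 0], 0]
    - [[0, 0, 0], 0]
  gripper: 0.5

```text
clock: 11.88
tool_pos: [0.4557, 0.175, 0.0702]
orientation: [-180.0, -0.0, -8.2]
force: [0.1, 0.9, -4.2]
opening: 0.0797
gripper_force: 30.0
```

send_rows:
  deltas:
    - [[0, 0, 0], 0]
    - [[0, 0, 0], 0]
    - [[0, 0, 0], 0]
    - [[0, 0, 0], 0]
    - [[0, 0, 0], 0]

```text
clock: 12.3
tool_pos: [0.4556, 0.1749, 0.0697]
orientation: [-180.0, -0.0, -8.2]
force: [0.3, 0.1, -3.3]
opening: 0.0798
gripper_force: 30.0
```

send_rows:
  deltas:
    - [[0, 0, -0.05], 0]
    - [[0, 0, -0.1], 0]
    - [[0, 0, -0.15], 0]
    - [[0, 0, -0.15], 0]
    - [[0, 0, -0.15], 0]

```text
clock: 12.72
tool_pos: [0.4565, 0.1758, 0.1919]
orientation: [-179.7, -0.2, -8.2]
force: [-0.7, 0.2, -5.3]
opening: 0.0797
gripper_force: 30.0
```

send_rows:
  deltas:
    - [[0.128, 0.13, 0], 0]
    - [[0.128, 0.13, 0], 0]
    - [[0.128, 0.13, 0], 0]
    - [[0.128, 0.13, 0], 0]
    - [[0.128, 0.13, 0], 0]

```text
clock: 13.13
tool_pos: [0.5429, 0.054, 0.1871]
orientation: [179.9, 0.2, -8.4]
force: [0.5, 0.9, -5.7]
opening: 0.0796
gripper_force: 30.0
```

send_rows:
  deltas:
    - [[0.128, 0.13, 0], -0.077]
    - [[0.128, 0.13, 0], -0.077]
    - [[0.128, 0.13, 0], -0.077]
    - [[0.128, 0.13, 0], -0.077]
    - [[0.128, 0.13, 0], -0.077]

```text
clock: 13.55
tool_pos: [0.6298, -0.0639, 0.1865]
orientation: [179.9, 0.2, -1.5]
force: [0.8, -0.4, -4.0]
opening: 0.0795
gripper_force: 30.0
```

send_rows:
  deltas:
    - [[0, 0, 0], 0]
    - [[0, 0, 0], 0]
    - [[0, 0, 0], 0]
    - [[0, 0, 0], 0]
    - [[0, 0, 0], 0]

```text
clock: 13.97
tool_pos: [0.6281, -0.0593, 0.1897]
orientation: [-180.0, 0.0, -1.2]
force: [-0.6, -0.3, -4.5]
opening: 0.0798
gripper_force: 30.0
```

```bash
python3 - <<'E'
from near2 import *
o=ctrl.get_obs(); print(o['tool_pos'],o['orientation'],o['opening'])
go(.6285,-.0605,.090,-1.3); go(.6385,-.0605,.09,-1.3)
p=snap('wrist','w7.png')
E
```

```text
[ 0.62813825 -0.05932063  0.1896944 ] [-1.79992797e+02  1.04788671e-04 -1.22016640e+00] 0.07981679752301453
go (0.6285, -0.0605, 0.09, -1.3) shares [0.0005 0.0015 0.1246] turn 0.0009 rows 2.4 0.0
go (0.6385, -0.0605, 0.09, -1.3) shares [0.013  0.0012 0.1246] turn 0.0009 rows 2.4 0.0
```

View pics/w7.png

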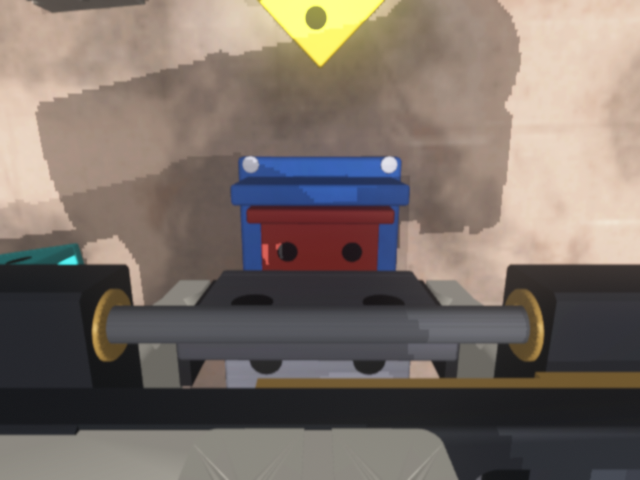

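The dark cleat is held squarely and in line with the red one against the fence. Lowering it 10 mm short, then pushing home.

send_rows:
  deltas:
    - [[0.0005, 0.0012, 0.04], 0]
    - [[0.0005, 0.0012, 0.07], 0]
    - [[0.0005, 0.0012, 0.1], 0]
    - [[0.0005, 0.0012, 0.115], 0]
    - [[0.0005, 0.0012, 0.123], 0]

```text
clock: 14.43
tool_pos: [0.6279, -0.061, 0.0894]
orientation: [180.0, 0.2, -1.3]
force: [0.5, -0.5, -4.9]
opening: 0.0795
gripper_force: 30.0
```

send_rows:
  deltas:
    - [[0, 0, 0], 0]
    - [[0.003, 0, 0], 0]
    - [[0.006, 0, 0], 0]
    - [[0.009, 0, 0], 0]
    - [[0.009, 0, 0], 0]

```text
clock: 14.85
tool_pos: [0.6369, -0.0613, 0.0923]
orientation: [-180.0, -0.1, -1.3]
force: [-0.1, -0.6, -4.7]
opening: 0.0795
gripper_force: 30.0
```

send_rows:
  deltas:
    - [[0.0015, 0, 0.001], 0]
    - [[0.003, 0, 0.002], 0]
    - [[0.0045, 0, 0.003], 0]
    - [[0.006, 0, 0.003], 0]
    - [[0.006, 0, 0.003], 0]

```text
clock: 15.27
tool_pos: [0.6375, -0.0618, 0.0879]
orientation: [180.0, 0.4, -1.3]
force: [-11.4, 2.4, -0.5]
opening: 0.0797
gripper_force: 30.0
```

send_rows:
  deltas:
    - [[0, 0, 0], 0]
    - [[0, 0, 0], 0]
    - [[0, 0, 0], 0]
    - [[0, 0, 0], 0]
    - [[0, 0, 0], 0]

```text
clock: 15.68
tool_pos: [0.6375, -0.0618, 0.0878]
orientation: [180.0, 0.4, -1.3]
force: [-12.1, 1.3, -0.8]
opening: 0.0799
gripper_force: 30.0
```

send_rows:
  deltas:
    - [[0, 0, 0], 0]
    - [[0, 0, 0], 0]
    - [[0, 0, 0], 0]
    - [[-0.004, 0, -0.002], 0]
    - [[-0.004, 0, -0.002], 0]
  gripper: 1

```text
clock: 16.1
tool_pos: [0.6379, -0.0614, 0.0911]
orientation: [-180.0, -0.1, -1.3]
force: [-1.3, -0.5, -0.0]
opening: 0.0873
gripper_force: 0.0
```

send_rows:
  deltas:
    - [[0, 0, -0.03], 0]
    - [[0, 0, -0.07], 0]
    - [[0, 0, -0.12], 0]
    - [[-0.03, 0, -0.16], 0]
    - [[-0.05, 0, -0.18], 0]

```text
clock: 16.52
tool_pos: [0.5986, -0.0605, 0.239]
orientation: [-180.0, -0.3, -1.3]
force: [0.3, -0.1, -0.1]
opening: 0.0878
gripper_force: 0.0
```

send_rows:
  deltas:
    - [[-0.05, 0, 0], 0]
    - [[-0.05, 0, 0], 0]
    - [[-0.05, 0, 0], 0]
    - [[-0.05, 0, 0], 0]
    - [[-0.05, 0, 0], 0]

```text
clock: 16.93
tool_pos: [0.5585, -0.0595, 0.2345]
orientation: [-180.0, -0.0, -1.3]
force: [0.3, -0.1, 0.1]
opening: 0.0874
gripper_force: 0.0
```

```bash
python3 - <<'E'
from near2 import *
p=snap('wrist','w8.png'); o=ctrl.get_obs(); print(o['tool_pos'],o['orientation'])
for n,z,xs in [('dark tip top',.026,(.591,.587)),('dark front top',.078,(.643,.639)),('red back top',.07,(.659,.655)),('fence back top',.06,(.671,))]:
    print(n,proj(p,[[x,-.06,z] for x in xs])[:,1].round(1))
a=p['color'][100:400,150:550]; b=cv2.imread('pics/w0.png')[:,:,::-1]
cv2.imwrite('pics/c8.png',np.hstack([cv2.resize(a,(520,390)),cv2.resize(b,(270,390))])[:,:,::-1])
E
```

```text
[ 0.55851911 -0.05955123  0.23422719] [ 1.79994418e+02 -5.22180745e-03 -1.29780787e+00]
dark tip top [186.4 191.7]
dark front top [107.6 114.7]
red back top [80.5 87.6]
fence back top [62.]
```

View pics/c8.png

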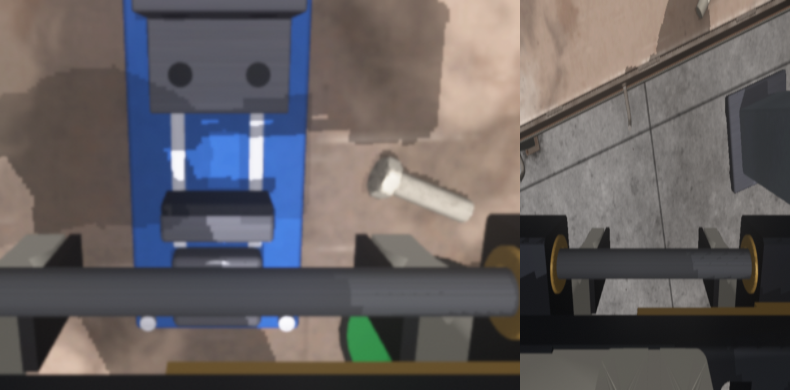

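The dark tip is at full-frame row 185.4 (186.4 expected for home), so the nest is home. A quick look under the overhanging prop to make sure no third cleat is hidden.

send_rows:
  deltas:
    - [[-0.04, -0.16, -0.04], 0]
    - [[-0.04, -0.16, -0.04], 0]
    - [[-0.04, -0.16, -0.04], 0]
    - [[-0.04, -0.16, -0.04], 0]
    - [[-0.04, -0.16, -0.04], 0]

```text
clock: 17.4
tool_pos: [0.5293, 0.072, 0.2671]
orientation: [-180.0, -0.1, -1.1]
force: [0.6, -1.0, -0.6]
opening: 0.0877
gripper_force: 0.0
```

send_rows:
  deltas:
    - [[-0.04, -0.16, -0.04], 0]
    - [[-0.04, -0.16, -0.04], 0]
    - [[-0.04, -0.16, -0.04], 0]
    - [[-0.04, -0.16, -0.04], 0]
    - [[-0.04, -0.16, -0.04], 0]

```text
clock: 17.82
tool_pos: [0.5, 0.2003, 0.2986]
orientation: [-180.0, -0.0, -1.1]
force: [0.4, -0.4, -0.4]
opening: 0.0877
gripper_force: 0.0
```

```bash
python3 - <<'E'
from near2 import *
p=snap('wrist','w9.png'); o=ctrl.get_obs(); print(o['tool_pos'])
print(ray(p,[[0,0],[0,250],[320,0]],0)[:,:2].round(3).tolist())
for th in ['cleat_a_leg','cleat_d_leg']:
    print([(round(d['conf'],2),(np.array(d['xy'])*[640,480]).round().tolist()) for d in ctrl.boxes_of(p,th)])
q=snap('scene'); a=p['color'][:300]; b=q['color'][150:480]
cv2.imwrite('pics/c9.png',np.vstack([a,cv2.resize(b,(575,297))[:, :] if 0 else np.hstack([cv2.resize(b,(560,289)),np.zeros((289,80,3),np.uint8)])])[:,:,::-1])
E
```

```text
[0.49983852 0.19881533 0.29794112]
[[0.69, 0.473], [0.465, 0.522], [0.684, 0.195]]
[]
[]
```

View pics/c9.png

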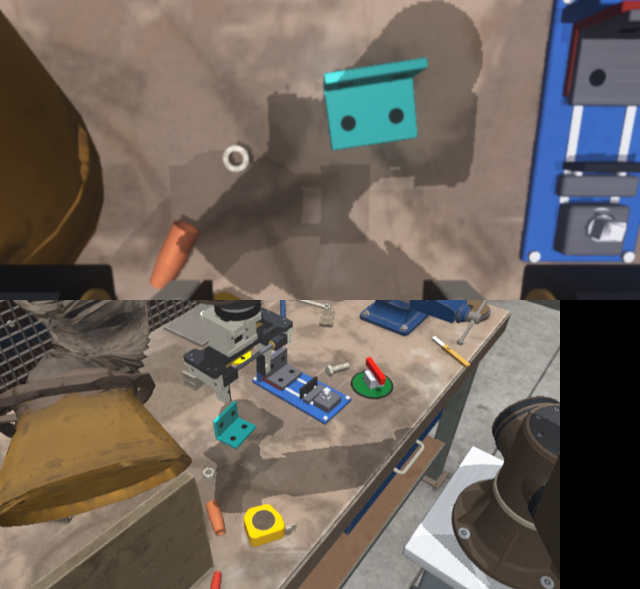

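Nothing is hidden: only the turquoise look-alike, nut, nozzle and tape show, and the hood rests on the left. So exactly two cleats are present. Now the spindle and key up close.

send_rows:
  deltas:
    - [[-0.0405, 0.1725, 0.05], 0]
    - [[-0.0405, 0.1725, 0.05], 0]
    - [[-0.0405, 0.1725, 0.05], 0]
    - [[-0.0405, 0.1725, 0.05], 0]
    - [[-0.0405, 0.1725, 0.05], 0]

```text
clock: 18.43
tool_pos: [0.4615, 0.0557, 0.2567]
orientation: [179.9, 0.2, -1.6]
force: [-0.6, 0.3, 0.2]
opening: 0.0878
gripper_force: 0.0
```

send_rows:
  deltas:
    - [[-0.0405, 0.1725, 0.0725], 0]
    - [[-0.0405, 0.1725, 0.0725], 0]
    - [[-0.0405, 0.1725, 0.0725], 0]
    - [[-0.0405, 0.1725, 0.0725], 0]
    - [[-0.0405, 0.1725, 0.0725], 0]

```text
clock: 18.85
tool_pos: [0.4253, -0.0808, 0.198]
orientation: [179.9, 0.3, -1.6]
force: [-1.2, -0.7, -1.2]
opening: 0.0874
gripper_force: 0.0
```

send_rows:
  deltas:
    - [[0, 0, 0], 0]
    - [[0, 0, 0], 0]
    - [[0, 0, 0], 0]
    - [[0, 0, 0], 0]
    - [[0, 0, 0], 0]

```text
clock: 19.27
tool_pos: [0.429, -0.076, 0.2007]
orientation: [-180.0, -0.0, -1.2]
force: [0.0, 0.2, -0.1]
opening: 0.0878
gripper_force: 0.0
```

```bash
python3 - <<'E'
from near2 import *
p=snap('wrist','w10.png'); o=ctrl.get_obs(); print(o['tool_pos'],o['orientation'])
print(proj(p,[[.484,-.0566,.03],[.484,-.0566,.054]]))
for th in ['spindle','key_grip','mat']:
    for d in ctrl.cut_out(p,th): print(th,round(d['conf'],2),(np.array(d['xy'])*[640,480]).round(),d['pixels'].sum())
E
```

```text
[ 0.42888177 -0.07604136  0.20067038] [-1.79989212e+02 -3.43031876e-02 -1.22867268e+00]
[[285.98127246 158.4387648 ]
 [282.8304875  160.26956346]]
spindle 0.63 [284. 160.] 1150
key_grip 0.74 [502. 221.] 7410
mat 0.74 [460. 200.] 10198
```

```bash
cat > sk.py <<'E'
from near2 import *
import h
_b=h.boxes
def bx2(k):
    if k=='shaft': return [((-.009,.009),(-.009,.009),(.03,.048)),((-.0055,.0055),(-.0055,.0055),(.048,.054))]
    if k=='foot': return [((-.02,.02),(-.02,.02),(0,.028))]
    return _b(k)
h.boxes=bx2
E
python3 - <<'E'
from sk import *
p=snap('wrist')
ov=p['color'].copy()
def draw(k,c,z0,col):
    for b in bx2(k):
        cs,_=cv2.findContours(sil(p,[b],c[0],c[1],np.radians(c[2]),z0,2),0,2); cv2.drawContours(ov,cs,-1,col,1)
d=ctrl.cut_out(p,'spindle')[0]['pixels']
for a in (0,-8,-16,30): print('shaft',a,np.round(fit(p,d,'shaft',(.484,-.0566,np.radians(a))),4))
dk=[d for d in ctrl.cut_out(p,'key_grip')][0]['pixels']
rm=huemask(p,170,8,110); rm[:,:380]=0; rm=big(rm)
print('bar px',rm.sum(),np.argwhere(rm).min(0),np.argwhere(rm).max(0))
k=max((fit(p,dk,'key',(.436,-.2,np.radians(a)),z0=.003) for a in (-30,-45,30)),key=lambda r:r[3]); print('key',k)
k2=fit(p,rm,'bar',(k[0],k[1],np.radians(k[2])),z0=.003); print('bar',k2)
m=ctrl.cut_out(p,'mat')
gm=big(huemask(p,50,85,80)); ys,xs=np.nonzero(gm); print('green',xs.min(),xs.max(),ys.min(),ys.max())
cv2.imwrite('pics/raw10.png',p['color'][:,:,::-1])
s=fit(p,d,'shaft',(.484,-.0566,np.radians(-5))); draw('shaft',s,0,(255,0,0)); draw('key',k,.003,(255,255,0)); draw('bar',k2,.003,(0,255,255))
L=np.vstack([cv2.resize(p['color'][120:200,240:330],(360,320)),cv2.resize(ov[120:200,240:330],(360,320))])[:590]
R=cv2.resize(ov[130:300,380:590],(430,348)); R=np.vstack([R,np.zeros((L.shape[0]-348,430,3),np.uint8)])
cv2.imwrite('pics/c10.png',np.hstack([L,R])[:,:,::-1])
E
```

```text
shaft 0 [ 0.484  -0.0569 -8.2856  0.8407]
shaft -8 [ 0.484  -0.057  -7.9435  0.8408]
shaft -16 [ 0.484  -0.0569 -7.9523  0.8411]
shaft 30 [ 4.83900e-01 -5.70000e-02  8.09195e+01  8.41300e-01]
bar px 5196 [168 462] [298 578]
key (np.float64(0.4346740815448943), np.float64(-0.20082003567686713), np.float64(-34.318788382464156), np.float64(0.8928517500679223))
bar (np.float64(0.4340957567550001), np.float64(-0.20154370094002694), np.float64(-33.16971421097921), np.float64(0.84757241942061))
green 411 535 151 279
```

View pics/c10.png

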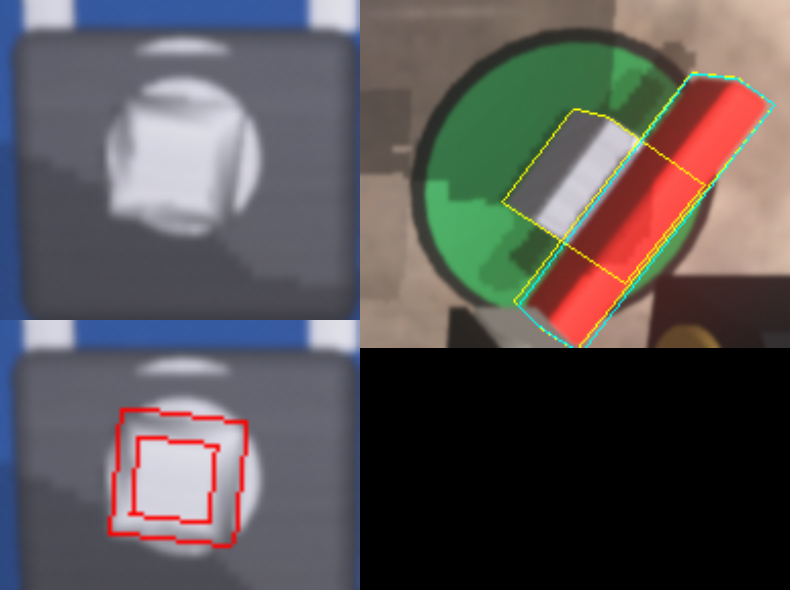

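The key outline fits: centre (0.4345, -0.201), bar at -34°. The spindle shaft is at (0.484, -0.057), flats at -8°. Moving over the key.

send_rows:
  deltas:
    - [[0.0104, 0.156, 0.03], 0.364]
    - [[0.0104, 0.156, 0.03], 0.364]
    - [[0.0104, 0.156, 0.03], 0.364]
    - [[0.0104, 0.156, 0.03], 0.364]
    - [[0.0104, 0.156, 0.03], 0.364]
  gripper: 0.7

```text
clock: 20.08
tool_pos: [0.4333, -0.204, 0.1754]
orientation: [179.9, 0.1, -34.7]
force: [-0.8, -0.5, -1.0]
opening: 0.063
gripper_force: 0.0
```

send_rows:
  deltas:
    - [[0, 0, 0], 0]
    - [[0, 0, 0], 0]
    - [[0, 0, 0], 0]
    - [[0, 0, 0], 0]
    - [[0, 0, 0], 0]

```text
clock: 20.5
tool_pos: [0.4342, -0.2012, 0.1766]
orientation: [-180.0, -0.0, -33.9]
force: [-0.6, -0.6, 0.1]
opening: 0.061
gripper_force: 0.0
```

```bash
python3 - <<'E'
from sk import *
p=snap('wrist','w11.png'); o=ctrl.get_obs(); print(o['tool_pos'],o['orientation'],o['joint_pos'].round(1))
rm=huemask(p,170,8,110); rm[:,:230]=0;rm[:,420:]=0; r=np.argwhere(rm)
if len(r): rm=big(rm); r=np.argwhere(rm); print(r.min(0),r.max(0),rm.sum())
pr=sil(p,bx2('bar'),.4345,-.201,np.radians(-34),.003,2); r=np.argwhere(pr); print('pred',r.min(0),r.max(0))
q=snap('top'); print([(round(d['conf'],2),ray(q,[np.array(d['xy'])*[640,480]],.045)[0].round(3)) for d in ctrl.boxes_of(q,'key_grip')])
go(.4345,-.201,.099,-34)
E
```

```text
[ 0.43421456 -0.20119147  0.17663159] [-1.79982779e+02 -2.66476813e-02 -3.39416533e+01] [ -1.2   8.5 -32.6  -0.  -48.9  57.3]
[177 306] [306 331] 3126
pred [176 305] [336 331]
[(0.61, array([ 0.408, -0.189,  0.045]))]
go (0.4345, -0.201, 0.099, -34) shares [ 0.0002 -0.0006  0.097 ] turn 0.0002 rows 1.9 0.0
```

Prediction and picture agree to 1 px. Going down to grip the bar.

send_rows:
  deltas:
    - [[0, 0, 0.03], 0]
    - [[0, 0, 0.055], 0]
    - [[0, 0, 0.08], 0]
    - [[0, 0, 0.092], 0]
    - [[0, 0, 0.097], 0]

```text
clock: 21.07
tool_pos: [0.4331, -0.2014, 0.0972]
orientation: [179.9, 0.1, -34.0]
force: [0.0, 0.1, 0.6]
opening: 0.0613
gripper_force: 0.0
```

send_rows:
  deltas:
    - [[0, 0, 0], 0]
    - [[0, 0, 0], 0]
    - [[0, 0, 0], 0]
    - [[0, 0, 0], 0]
    - [[0, 0, 0], 0]
  gripper: 0

```text
clock: 21.48
tool_pos: [0.4344, -0.2017, 0.0995]
orientation: [-180.0, -0.1, -34.0]
force: [0.3, 0.4, 0.3]
opening: 0.0339
gripper_force: 0.0
```

send_rows:
  deltas:
    - [[0, 0, 0], 0]
    - [[0, 0, 0], 0]
    - [[0, 0, 0], 0]
    - [[0, 0, 0], 0]
    - [[0, 0, 0], 0]

```text
clock: 21.9
tool_pos: [0.4341, -0.2017, 0.099]
orientation: [-180.0, -0.0, -34.0]
force: [-0.1, -0.2, 3.8]
opening: 0.0137
gripper_force: 30.0
```

send_rows:
  deltas:
    - [[0, 0, -0.03], 0]
    - [[0, 0, -0.06], 0]
    - [[0, 0, -0.1], 0]
    - [[0, 0, -0.1], 0]
    - [[0, 0, -0.1], 0]

```text
clock: 22.32
tool_pos: [0.4348, -0.2016, 0.1802]
orientation: [-179.9, -0.2, -34.1]
force: [0.4, 0.2, -2.5]
opening: 0.0136
gripper_force: 30.0
```

send_rows:
  deltas:
    - [[-0.0494, -0.1849, 0], -0.289]
    - [[-0.0494, -0.1849, 0], -0.289]
    - [[-0.0494, -0.1849, 0], -0.289]
    - [[-0.0494, -0.1849, 0], -0.289]
    - [[-0.0494, -0.1849, 0], -0.289]

```text
clock: 22.73
tool_pos: [0.4854, -0.0533, 0.1777]
orientation: [-180.0, 0.0, -7.6]
force: [0.9, 0.2, -1.8]
opening: 0.0139
gripper_force: 30.0
```

send_rows:
  deltas:
    - [[0, 0, 0], 0]
    - [[0, 0, 0], 0]
    - [[0, 0, 0], 0]
    - [[0, 0, 0], 0]
    - [[0, 0, 0], 0]

```text
clock: 23.15
tool_pos: [0.4837, -0.0578, 0.1786]
orientation: [180.0, 0.0, -8.1]
force: [0.0, -1.2, -2.7]
opening: 0.0136
gripper_force: 30.0
```

```bash
python3 - <<'E'
from sk import *
p=snap('wrist','w12.png'); o=ctrl.get_obs(); print(o['tool_pos'],o['orientation'],o['opening'])
rm=huemask(p,170,8,110); rm[:,:230]=0;rm[:,420:]=0; rm[:150]=0; rm=big(rm); r=np.argwhere(rm); print(r.min(0),r.max(0))
t=o['tool_pos']; w=np.radians(o['orientation'][2])
for e in (-.003,0,.003):
    pr=sil(p,bx2('bar'),t[0]+e*np.cos(w),t[1]+e*np.sin(w),w,t[2]-.096,2); q=np.argwhere(pr); print('pred',e,q.min(0),q.max(0))
go(.484,-.057,.155,-8)
m=cv2.imread('pics/raw10.png')
E
```

```text
[ 0.48380907 -0.05772837  0.17871936] [ 1.79998951e+02  8.14761310e-03 -8.13410745e+00] 0.01395612658739649
[194 297] [306 337]
pred -0.003 [201 298] [436 339]
pred 0 [194 298] [429 339]
pred 0.003 [186 297] [423 339]
go (0.484, -0.057, 0.155, -8) shares [ 0.0001 -0.0009  0.0296] turn -0.0015 rows 0.6 0.0
```

The key is centred in the grip. Lowering onto the spindle in stages.

send_rows:
  deltas:
    - [[0, -0.0009, 0.01], 0]
    - [[0, -0.0009, 0.02], 0]
    - [[0, -0.0009, 0.03], 0]
    - [[0, -0.0009, 0.036], 0]
    - [[0, -0.0009, 0.042], 0]

```text
clock: 23.62
tool_pos: [0.4838, -0.0564, 0.1441]
orientation: [180.0, 0.1, -8.1]
force: [-0.1, 0.5, -2.0]
opening: 0.0136
gripper_force: 30.0
```

send_rows:
  deltas:
    - [[0, 0, 0.003], 0]
    - [[0, 0, 0.006], 0]
    - [[0, 0, 0.009], 0]
    - [[0, 0, 0.012], 0]
    - [[0, 0, 0.012], 0]

```text
clock: 24.03
tool_pos: [0.4839, -0.0563, 0.1352]
orientation: [180.0, 0.0, -8.1]
force: [-1.8, -0.7, -3.2]
opening: 0.0136
gripper_force: 30.0
```

send_rows:
  deltas:
    - [[0, 0, 0.003], 0]
    - [[0, 0, 0.006], 0]
    - [[0, 0, 0.009], 0]
    - [[0, 0, 0.0115], 0]
    - [[0, 0, 0.0125], 0]

```text
clock: 24.45
tool_pos: [0.4839, -0.0564, 0.126]
orientation: [180.0, 0.0, -8.0]
force: [-9.9, 1.7, 18.5]
opening: 0.0137
gripper_force: 30.0
```

send_rows:
  deltas:
    - [[0, 0, 0], 0]
    - [[0, 0, 0], 0]
    - [[0, 0, 0], 0]
    - [[0, 0, 0], 0]
    - [[0, 0, 0], 0]

```text
clock: 24.87
tool_pos: [0.4839, -0.0564, 0.126]
orientation: [180.0, 0.0, -8.0]
force: [-6.5, 0.8, 6.3]
opening: 0.0136
gripper_force: 30.0
```

Fully on: TCP at 0.126 with light contact. Turning clockwise in steps.

send_rows:
  deltas:
    - [[-0.001, 0, -0.0004], 0.04]
    - [[-0.001, 0, -0.0004], 0.08]
    - [[-0.001, 0, -0.0004], 0.12]
    - [[-0.001, 0, -0.0004], 0.16]
    - [[-0.001, 0, -0.0004], 0.2]

```text
clock: 25.28
tool_pos: [0.483, -0.0567, 0.126]
orientation: [179.9, 0.0, -26.2]
force: [-4.6, -3.3, 2.6]
opening: 0.0141
gripper_force: 30.0
```

send_rows:
  deltas:
    - [[0, 0, 0], 0.04]
    - [[0, 0, 0], 0.08]
    - [[0, 0, 0], 0.12]
    - [[0, 0, 0], 0.16]
    - [[0, 0, 0], 0.2]

```text
clock: 25.7
tool_pos: [0.4831, -0.0565, 0.126]
orientation: [179.9, -0.0, -44.2]
force: [-3.8, -2.2, 3.4]
opening: 0.0134
gripper_force: 30.0
```

```bash
python3 - <<'E'
from h import *
o=ctrl.get_obs(); print(o['tool_pos'],o['orientation'],o['force'],o['moment'],o['joint_pos'].round(1))
E
```

```text
[ 0.48308136 -0.0565399   0.12601163] [ 1.79939559e+02 -9.48208788e-04 -4.41847132e+01] [-3.82728694 -2.1574693   3.44641243] [-0.7727321   1.54542733  0.29182445] [ 16.6  13.3 -35.    0.  -41.8  29.2]
```

send_rows:
  deltas:
    - [[0, 0, 0], 0.04]
    - [[0, 0, 0], 0.08]
    - [[0, 0, 0], 0.12]
    - [[0, 0, 0], 0.16]
    - [[0, 0, 0], 0.2]

```text
clock: 26.12
tool_pos: [0.4832, -0.0565, 0.126]
orientation: [180.0, -0.0, -62.2]
force: [-3.5, -1.9, 2.3]
opening: 0.0133
gripper_force: 30.0
```

send_rows:
  deltas:
    - [[0, 0, 0], 0.04]
    - [[0, 0, 0], 0.08]
    - [[0, 0, 0], 0.12]
    - [[0, 0, 0], 0.15]
    - [[0, 0, 0], 0.18]

```text
clock: 26.53
tool_pos: [0.4834, -0.0564, 0.126]
orientation: [180.0, -0.0, -78.3]
force: [-3.6, -0.9, 0.9]
opening: 0.0137
gripper_force: 30.0
```

```bash
python3 - <<'E'
from h import *
o=ctrl.get_obs(); print(o['tool_pos'],o['orientation'],o['force'],o['moment'],o['opening'])
E
```

```text
[ 0.48342196 -0.05638582  0.12603431] [ 1.79991716e+02 -2.72254371e-02 -7.83471691e+01] [-3.62763365 -0.94477996  0.8759742 ] [-0.52999643  1.07683099  0.26177109] 0.01368867046985778
```

send_rows:
  deltas:
    - [[0, 0, 0], 0.02]
    - [[0, 0, 0], 0.04]
    - [[0, 0, 0], 0.05]
    - [[0, 0, 0], 0.05]
    - [[0, 0, 0], 0.05]

```text
clock: 26.95
tool_pos: [0.4834, -0.0563, 0.126]
orientation: [180.0, -0.0, -82.7]
force: [-3.0, -3.9, 1.5]
opening: 0.0139
gripper_force: 30.0
```

```bash
python3 - <<'E'
from h import *
o=ctrl.get_obs(); print(o['tool_pos'],o['orientation'],o['force'],o['moment'],o['opening'])
E
```

```text
[ 0.4834215  -0.05634368  0.12601461] [ 1.79997165e+02 -1.96474055e-02 -8.26833038e+01] [-3.01534537 -3.88484503  1.51637966] [-1.04461979  1.03896658  0.16851247] 0.01393477619758902
```

send_rows:
  deltas:
    - [[0, 0, 0], 0.015]
    - [[0, 0, 0], 0.03]
    - [[0, 0, 0], 0.03]
    - [[0, 0, 0], 0.03]
    - [[0, 0, 0], 0.03]

```text
clock: 27.37
tool_pos: [0.4834, -0.0563, 0.126]
orientation: [-180.0, -0.0, -85.4]
force: [-2.2, -3.3, 2.2]
opening: 0.0138
gripper_force: 30.0
```

```bash
python3 - <<'E'
from h import *
o=ctrl.get_obs(); print(o['tool_pos'],o['orientation'],o['force'],o['moment'],o['opening'])
E
```

```text
[ 0.48344717 -0.05629861  0.12599768] [-1.79998701e+02 -1.25135565e-02 -8.54298792e+01] [-2.2458874  -3.3135232   2.23992602] [-1.71787602  0.88357068  0.14424189] 0.013830051401011635
```

send_rows:
  deltas:
    - [[0, 0, 0], 0.02]
    - [[0, 0, 0], 0.04]
    - [[0, 0, 0], 0.04]
    - [[0, 0, 0], 0.04]
    - [[0, 0, 0], 0.04]

```text
clock: 27.78
tool_pos: [0.4835, -0.0563, 0.126]
orientation: [-180.0, -0.0, -89.0]
force: [-1.4, -4.3, 2.3]
opening: 0.0137
gripper_force: 30.0
```

```bash
python3 - <<'E'
from sk import *
o=ctrl.get_obs(); print(o['tool_pos'],o['orientation'],o['force'],o['moment'],o['opening'])
p=snap('wrist','w13.png')
rm=huemask(p,170,8,110); rm[:,:230]=0;rm[:,420:]=0; rm[:150]=0; rm=big(rm); r=np.argwhere(rm); print(r.min(0),r.max(0))
t=o['tool_pos']; 
for a in (0,2,4,6):
    w=np.radians(o['orientation'][2]+a)
    pr=sil(p,bx2('bar'),t[0],t[1],w,t[2]-.096,2); pr[307:]=0; q=np.argwhere(pr); print(a,q.min(0),q.max(0),(pr.astype(bool)&rm).sum()/(pr.astype(bool)|rm).sum())
E
```

```text
[ 0.48348607 -0.05627786  0.12601997] [-1.79991121e+02 -1.09098943e-02 -8.90260268e+01] [-1.36016552 -4.31415806  2.26750931] [-1.70029199  0.84752872  0.15583151] 0.013669219323441936
[195 297] [306 337]
0 [193 297] [306 339] 0.909247311827957
2 [193 293] [306 337] 0.8840518156721172
4 [192 288] [306 336] 0.7802528597230584
6 [192 284] [306 335] 0.6789164614510323
```

send_rows:
  deltas:
    - [[0, 0, 0], 0.015]
    - [[0, 0, 0], 0.03]
    - [[0, 0, 0], 0.03]
    - [[0, 0, 0], 0.03]
    - [[0, 0, 0], 0.03]

```text
clock: 28.25
tool_pos: [0.4835, -0.0563, 0.126]
orientation: [-180.0, -0.0, -91.7]
force: [-2.5, -4.5, 1.5]
opening: 0.0137
gripper_force: 30.1
```

```bash
python3 - <<'E'
from sk import *
o=ctrl.get_obs(); print(o['tool_pos'],o['orientation'],o['force'],o['moment'],o['opening'],o['joint_pos'].round(1))
p=snap('wrist','w14.png')
rm=huemask(p,170,8,110); rm[:,:230]=0;rm[:,420:]=0; rm[:150]=0; rm=big(rm)
t=o['tool_pos']
for a in (-1,0,1,2,3):
    w=np.radians(o['orientation'][2]+a)
    pr=sil(p,bx2('bar'),t[0],t[1],w,t[2]-.096,2); pr[307:]=0; print(a,(pr.astype(bool)&rm).sum()/(pr.astype(bool)|rm).sum())
E
```

```text
[ 0.48351023 -0.05626706  0.12600755] [-1.79991017e+02 -1.52027125e-02 -9.17386946e+01] [-2.46141125 -4.52721058  1.46287035] [-1.64146477  0.80738024  0.4813014 ] 0.013727455416478958 [ 16.6  13.3 -34.9   0.  -41.8 -18.3]
-1 0.8501452885014529
0 0.8978242320819113
1 0.9201725997842503
2 0.9066723878995924
3 0.8588726513569938
```

Moment rose to 0.48 N m with the key just starting to yield in the grip, so the stop is reached. Easing back inside the play and lifting off.

send_rows:
  deltas:
    - [[0, 0, 0], 0]
    - [[0, 0, 0], 0]
    - [[0, 0, 0], 0]
    - [[0, 0, 0], -0.02]
    - [[0, 0, 0], -0.045]

```text
clock: 28.72
tool_pos: [0.4836, -0.0561, 0.126]
orientation: [-180.0, 0.0, -87.7]
force: [-1.5, -1.8, 1.1]
opening: 0.0134
gripper_force: 30.0
```

send_rows:
  deltas:
    - [[0, 0, -0.005], 0]
    - [[0, 0, -0.012], 0]
    - [[0, 0, -0.02], 0]
    - [[0, 0, -0.028], 0]
    - [[0, 0, -0.036], 0]

```text
clock: 29.13
tool_pos: [0.4839, -0.0557, 0.1558]
orientation: [-179.9, 0.0, -87.7]
force: [-0.3, -0.1, -2.5]
opening: 0.014
gripper_force: 30.0
```

send_rows:
  deltas:
    - [[0, 0, -0.02], 0]
    - [[0, 0, -0.04], 0]
    - [[0, 0, -0.045], 0]
    - [[0, 0, -0.045], 0]
    - [[0, 0, -0.045], 0]

```text
clock: 29.55
tool_pos: [0.4833, -0.056, 0.1907]
orientation: [-180.0, 0.0, -87.7]
force: [0.5, -0.8, -2.8]
opening: 0.0141
gripper_force: 30.0
```

```bash
python3 - <<'E'
from sk import *
im=cv2.imread('pics/w10.png')[:,:,::-1]
p=snap('wrist'); o=ctrl.get_obs(); print(o['tool_pos'],o['orientation'],o['opening'],o['force'])
# mat centre from scene & top: green blobs
for n in ('top','scene'):
    q=snap(n); g=huemask(q,50,85,80,30)
    c,_r=None,None
    for d in ctrl.cut_out(q,'mat')[:2]:
        ys,xs=np.nonzero(d['pixels']); print(n,d['conf'],ray(q,[[xs.mean(),ys.mean()]],.003)[0].round(4), len(xs), ray(q,[[xs.min(),ys.mean()],[xs.max(),ys.mean()],[xs.mean(),ys.min()],[xs.mean(),ys.max()]],.003)[:,:2].round(3).tolist())
go(.4355,-.197,.18,-34)
E
```

```text
[ 0.48300072 -0.05606344  0.19017453] [ 1.79972262e+02  1.89337376e-02 -8.77173805e+01] 0.014151864176946066 [-0.44310168 -0.55372345 -2.92318408]
top 0.63 [ 0.4351 -0.1944  0.003 ] 1461 [[0.434, -0.141], [0.436, -0.248], [0.49, -0.194], [0.382, -0.194]]
top 0.21 [0.4588 0.3485 0.003 ] 246 [[0.458, 0.371], [0.459, 0.33], [0.491, 0.351], [0.429, 0.346]]
scene 0.95 [ 0.4332 -0.1911  0.003 ] 1279 [[0.474, -0.158], [0.392, -0.224], [0.463, -0.24], [0.406, -0.146]]
go (0.4355, -0.197, 0.18, -34) shares [0.1735 0.0664 0.0125] turn -0.5967 rows 3.6 7.5
```

send_rows:
  deltas:
    - [[0.1705, 0.0669, 0], 0]
    - [[0.1705, 0.0669, 0], 0]
    - [[0.1705, 0.0669, 0], 0]
    - [[0.1705, 0.0669, 0], 0]
    - [[0.1705, 0.0669, 0], 0]

```text
clock: 30.22
tool_pos: [0.4335, -0.1974, 0.1901]
orientation: [179.9, -0.0, -87.9]
force: [-0.3, -0.8, -1.7]
opening: 0.0138
gripper_force: 30.0
```

send_rows:
  deltas:
    - [[0, 0, 0], 0]
    - [[0, 0, 0.03], 0]
    - [[0, 0, 0.06], 0]
    - [[0, 0, 0.09], 0]
    - [[0, 0, 0.102], 0]

```text
clock: 30.63
tool_pos: [0.4343, -0.1936, 0.1063]
orientation: [179.8, 0.0, -87.7]
force: [-1.8, 0.3, -2.8]
opening: 0.0136
gripper_force: 30.0
```

send_rows:
  deltas:
    - [[0, 0, 0.004], 0]
    - [[0, 0, 0.008], 0]
    - [[0, 0, 0.012], 0]
    - [[0, 0, 0.0125], 0]
    - [[0, 0, 0.0125], 0]

```text
clock: 31.05
tool_pos: [0.4359, -0.1944, 0.0996]
orientation: [-179.9, -0.0, -87.7]
force: [0.3, -0.7, -1.7]
opening: 0.0141
gripper_force: 30.0
```

send_rows:
  deltas:
    - [[0, 0, 0.001], 0]
    - [[0, 0, 0.001], 0]
    - [[0, 0, 0.001], 0]
    - [[0, 0, 0.001], 0]
    - [[0, 0, 0.001], 0]

```text
clock: 31.47
tool_pos: [0.436, -0.1946, 0.099]
orientation: [-179.9, -0.0, -87.7]
force: [-0.6, 1.9, 5.6]
opening: 0.0139
gripper_force: 30.0
```

send_rows:
  deltas:
    - [[0, 0, 0], 0]
    - [[0, 0, 0], 0]
    - [[0, 0, 0], 0]
    - [[0, 0, 0], 0]
    - [[0, 0, 0], 0]
  gripper: 0.7

```text
clock: 31.88
tool_pos: [0.4352, -0.1946, 0.0982]
orientation: [180.0, 0.0, -87.7]
force: [0.0, 0.1, -0.4]
opening: 0.0416
gripper_force: 0.0
```

send_rows:
  deltas:
    - [[0, 0, 0], 0]
    - [[0, 0, 0], 0]
    - [[0, 0, -0.03], 0]
    - [[0, 0, -0.08], 0]
    - [[0, 0, -0.12], 0]

```text
clock: 32.3
tool_pos: [0.4351, -0.1947, 0.1957]
orientation: [179.9, -0.0, -87.7]
force: [0.8, -0.8, 0.5]
opening: 0.0613
gripper_force: 0.0
```

send_rows:
  deltas:
    - [[-0.04, -0.05, -0.04], -0.38]
    - [[-0.04, -0.05, -0.04], -0.38]
    - [[-0.04, -0.05, -0.04], -0.38]
    - [[-0.04, -0.05, -0.04], -0.38]
    - [[-0.04, -0.05, -0.04], -0.38]

```text
clock: 32.72
tool_pos: [0.4742, -0.1607, 0.2265]
orientation: [-180.0, -0.0, -53.1]
force: [-0.6, -0.6, -0.1]
opening: 0.061
gripper_force: 0.0
```

send_rows:
  deltas:
    - [[0, 0, 0], -0.38]
    - [[0, 0, 0], -0.38]
    - [[0, 0, 0], -0.38]
    - [[0, 0, 0], -0.38]
    - [[0, 0, 0], -0.38]

```text
clock: 33.13
tool_pos: [0.474, -0.161, 0.2262]
orientation: [180.0, 0.0, -18.9]
force: [-0.2, 0.0, 1.0]
opening: 0.0612
gripper_force: 0.0
```

send_rows:
  deltas:
    - [[0, 0, 0], -0.2]
    - [[0, 0, 0], -0.2]
    - [[0, 0, 0], -0.2]
    - [[0, 0, 0], -0.2]
    - [[0, 0, 0], -0.2]

```text
clock: 33.55
tool_pos: [0.474, -0.161, 0.2263]
orientation: [-180.0, 0.0, -1.4]
force: [0.1, 0.3, 0.7]
opening: 0.0616
gripper_force: 0.0
```

```bash
python3 - <<'E'
from sk import *
o=ctrl.get_obs(); print(o['tool_pos'],o['orientation'])
p=snap('wrist','w15.png')
print('shaft pred',proj(p,[[.484,-.057,.05],[.435,-.1945,.05]]).round())
for d in ctrl.cut_out(p,'key_grip')[:1]:
    xy=np.array(d['xy'])*[640,480]; print('key',d['conf'],xy,fit(p,d['pixels'],'key',(.435,-.1945,np.radians(-88)),z0=.003))
for d in ctrl.cut_out(p,'spindle')[:1]:
    for a in (5,-10,-25,-40): print('shaft',np.round(fit(p,d['pixels'],'shaft',(.484,-.057,np.radians(a))),4))
E
```

```text
[ 0.47400719 -0.16099228  0.22625571] [-1.79997691e+02  8.21340019e-03 -1.43533587e+00]
shaft pred [[165. 228.]
 [367. 291.]]
key 0.93 [359.808 277.008] (np.float64(0.4364133656454958), np.float64(-0.1947596520552064), np.float64(-87.73765459918), np.float64(0.8116997692620543))
shaft [ 0.4843 -0.0574  8.053   0.9028]
shaft [ 0.4844 -0.0576  8.3659  0.9042]
shaft [ 0.4843 -0.0576  8.4404  0.9039]
shaft [  0.4847  -0.0581 -48.5047   0.8077]
```

The shaft now reads +8.3° modulo 90, meaning -81.7°, so the spindle is at 1.40 rad. The key is upright at the mat centre. One numeric check of the nest before handing in.

```bash
python3 - <<'E'
from sk import *
p=snap('wrist')
print(proj(p,[[.647,-.0605,.06]]).round())
for n in ('wrist','top'):
  q=p if n=='wrist' else snap('top')
  for d in ctrl.cut_out(q,'cleat_b_leg'):
    xy=np.array(d['xy'])*[640,480]; m=d['pixels']
    c=fit(q,m,'cleat',(.647,-.061,-.023),z0=.018)
    if c[3]>.3: print(n,xy.round(),m.sum(),np.round(c,4))
  pr=sil(q,boxes('cleat'),.647,-.0605,np.radians(-1.3),.018,2).astype(bool); r=np.argwhere(pr); print('pred box',r.min(0),r.max(0))
E
```

```text
[[131. -53.]]
wrist [161.  32.] 7818 [ 0.6505 -0.0622 -1.6092  0.9679]
pred box [ 0 96] [ 68 225]
top [337. 220.] 430 [ 0.6476 -0.0611 -4.2905  0.4744]
pred box [212 324] [241 357]
```

send_rows:
  deltas:
    - [[0.18, -0.123, -0.01], 0]
    - [[0.18, -0.123, -0.01], 0]
    - [[0.18, -0.123, -0.01], 0]
    - [[0.18, -0.123, -0.01], 0]
    - [[0.18, -0.123, -0.01], 0]

```text
clock: 34.32
tool_pos: [0.625, -0.0629, 0.234]
orientation: [180.0, -0.1, -1.2]
force: [0.1, -1.3, 0.5]
opening: 0.0616
gripper_force: 0.0
```

send_rows:
  deltas:
    - [[0, 0, 0], 0]
    - [[0, 0, 0], 0]
    - [[0, 0, 0], 0]
    - [[0, 0, 0], 0]
    - [[0, 0, 0], 0]

```text
clock: 34.73
tool_pos: [0.6196, -0.0666, 0.2347]
orientation: [-180.0, -0.0, -1.3]
force: [0.4, 0.0, 0.3]
opening: 0.0611
gripper_force: 0.0
```

```bash
python3 - <<'E'
from sk import *
p=snap('wrist'); print(ctrl.get_obs()['tool_pos'])
for d in ctrl.cut_out(p,'cleat_b_leg'):
    m=d['pixels']; r=np.argwhere(m); c=fit(p,m,'cleat',(.647,-.061,-.023),z0=.018)
    if c[3]>.3: print((np.array(d['xy'])*[640,480]).round(),m.sum(),r.min(0),r.max(0),np.round(c,4))
rm=big(huemask(p,170,8,90)); r=np.argwhere(rm); print('red',r.min(0),r.max(0))
r=np.argwhere(sil(p,boxes('cleat'),.647,-.0605,np.radians(-1.3),.018,2)); print('pred dark',r.min(0),r.max(0))
r=np.argwhere(sil(p,boxes('cleat'),.655,-.0605,np.radians(-1.3),.010,2)); print('pred red',r.min(0),r.max(0))
E
```

```text
[ 0.61972207 -0.06649216  0.23482721]
[306. 228.] 7385 [196 246] [264 372] [ 0.6451 -0.0614 -1.3008  0.859 ]
red [184 247] [196 369]
pred dark [187 243] [265 372]
pred red [175 244] [252 370]
```

```bash
python3 - <<'E'
from sk import *
p=snap('wrist','w17.png'); o=ctrl.get_obs(); print(o['tool_pos'])
for n,z,xs in [('dark tip top',.026,(.591,.587)),('dark front top',.078,(.643,.639)),('dark back top',.078,(.651,.647)),('red back top',.07,(.659,.655)),('fence back top',.06,(.671,)),('fence in top',.06,(.659,))]:
    print(n,proj(p,[[x,-.06,z] for x in xs])[:,1].round(1))
for c in (275,340):
  a=p['color'][:,c].astype(int); print(c,[(r,*a[r]) for r in range(160,216,2)],[(r,*a[r]) for r in range(256,274,2)])
E
```

```text
[ 0.61994323 -0.06634478  0.23477099]
dark tip top [265.  269.9]
dark front top [210.8 217.1]
dark back top [198.1 204.5]
red back top [183.8 190.1]
fence back top [163.7]
fence in top [182.2]
275 [(160, np.int64(48), np.int64(78), np.int64(142)), (162, np.int64(36), np.int64(51), np.int64(88)), (164, np.int64(38), np.int64(54), np.int64(95)), (166, np.int64(48), np.int64(78), np.int64(143)), (168, np.int64(49), np.int64(82), np.int64(150)), (170, np.int64(46), np.int64(76), np.int64(139)), (172, np.int64(45), np.int64(73), np.int64(131)), (174, np.int64(44), np.int64(71), np.int64(128)), (176, np.int64(43), np.int64(70), np.int64(126)), (178, np.int64(43), np.int64(69), np.int64(125)), (180, np.int64(42), np.int64(66), np.int64(117)), (182, np.int64(43), np.int64(49), np.int64(83)), (184, np.int64(67), np.int64(35), np.int64(43)), (186, np.int64(100), np.int64(44), np.int64(46)), (188, np.int64(108), np.int64(46), np.int64(47)), (190, np.int64(105), np.int64(44), np.int64(45)), (192, np.int64(102), np.int64(42), np.int64(43)), (194, np.int64(98), np.int64(40), np.int64(43)), (196, n
[... 2074 characters left out ...]
, np.int64(78), np.int64(78), np.int64(88)), (208, np.int64(75), np.int64(74), np.int64(84)), (210, np.int64(71), np.int64(69), np.int64(79)), (212, np.int64(103), np.int64(103), np.int64(114)), (214, np.int64(129), np.int64(128), np.int64(141))] [(256, np.int64(128), np.int64(128), np.int64(141)), (258, np.int64(131), np.int64(129), np.int64(142)), (260, np.int64(130), np.int64(129), np.int64(143)), (262, np.int64(104), np.int64(103), np.int64(115)), (264, np.int64(66), np.int64(66), np.int64(76)), (266, np.int64(41), np.int64(42), np.int64(50)), (268, np.int64(36), np.int64(37), np.int64(46)), (270, np.int64(37), np.int64(38), np.int64(47)), (272, np.int64(38), np.int64(39), np.int64(48))]
```

All edges match home: red back at row 183, dark back 197.5, dark front 211, dark tip 264.5, against 183.8, 198.1, 210.8 and 265.0 predicted. Handing in.

```bash
python3 -c "
from plant import ctrl
print(ctrl.close_job())"
```

```text
the job is handed in; nothing more can be done
None
```

The job is handed in: the red and dark cleats (the only two present) are nested home and clamped, with the spindle measured at about 1.40 rad and the key back upright on the centre of its mat; the hand-in gave no verdict.

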